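Turn the paint slabs wells up and set them in the tray

TASK

Get the two white porcelain paint slabs ready for mixing: lay both in the white palette tray, one flat between the corner stops of each bay, wells facing up. The one lying face down must be turned over first; the slotted wooden stand will hold it on end while you take a new grip. Set the porcelain down with care, never letting it drop or topple over, and leave the ink jar, the pencil pot, the spray can and the water cup where they stand.

Things in the scene. Friction and masses are not known exactly. Their poses are not given: they have to be found in the camera images.
- slab_two: White porcelain mixing slab, a block 120 mm long (x), 56 wide (y), 20 thick (z), about 0.28 kg; origin at its centre, +z out of the face with the wells. Two large rectangular wells 14 mm deep, 6 mm rims; flat underside with a dull unglazed patch. It starts on the table with its wells down.
- slab_four: White porcelain mixing slab, a block 120 mm long (x), 56 wide (y), 20 thick (z), about 0.28 kg; origin at its centre, +z out of the face with the wells. Four rectangular wells; otherwise the same block. It starts on the table with its wells up. The two slabs' places on the table may be exchanged.
- tray: White plastic palette tray, fixed: plate 156 (x) by 228 (y) by 8 mm thick, origin under its centre. Two bays side by side along y, 108 mm apart; a slab lies in each lengthwise along the tray's x, either end first. L-shaped stops 8 mm high at each bay's corners leave 6 mm of play all round the slab; they reach 16 mm along its long sides, whose middle is free for fingers.
- bay_a (a point): Centre of the bay on the tray's -y side, on the top of the plate (8 mm above the table); axes as the tray's. A seated slab's centre is 10 mm above it.
- bay_b (a point): Centre of the bay on the tray's +y side, on the top of the plate (8 mm above the table); axes as the tray's. A seated slab's centre is 10 mm above it.
- stand: Wooden drying stand, fixed: foot 85 (x) by 100 (y) by 10 mm thick, origin under its centre; two upright boards 10 mm thick, 90 mm long (y), tops 53 mm above the table. The slot between them, 27 mm wide (x) and flared in its top 10 mm, runs along y, open at the top and both y ends. A slab stands in it on its short end, width along the slot; with 7 mm of play it may lean up to 12 degrees.
- slot (a point): Centre of the floor of the stand's slot, 10 mm above the table; axes as the stand's. A slab standing on end in it has its centre 60 mm above.
- ink_jar: Bystander: loose amber glass ink jar with a black cap, 52 mm across and 70 mm tall; origin at the centre of its underside.
- pencil_pot: Bystander: loose white ceramic pot with pencils, 68 mm across at its 80 mm high rim, pencils up to 160 mm high spreading to about 75 mm across; origin at the centre of its underside.
- spray_can: Bystander: loose can of fixative spray, 56 mm across and 150 mm tall; origin at the centre of its underside.
- water_cup: Bystander: loose empty white rinsing cup, 64 mm across and 80 mm tall, open at the top; origin at the centre of its underside.
There are look-alikes about, which are no part of the job. What is shaped like the slab_two but yellow is not meant.

How it is judged:
By the outcome, as a careful person would: the job done as asked, in the order asked, and still so for the second after the job is handed in, with the robot touching nothing.
It also fails if it takes over 72 s, if anything falls off the work surface, if the arm or the gripper's body presses on something with over 40 N, if the wrist force passes 120 N, or if a joint passes its speed limit or range.

ROBOT

A 7-joint arm with a two-finger parallel gripper is mounted at the origin on the work surface. World frame = base frame: x ahead of the robot, y to its left, z up, the work surface at z = 0. Lengths are in m, angles in rad, forces in N, time in s.
With the tool pointing down it reaches from about 0.35 to 0.9 m from the base axis. Payload 8.1 kg.
Tool frame: the origin (TCP) lies at the very end of the fingers, on their centre line; the grasp point (between the pads) lies 19 mm behind it; z points along the fingers, y is the line along which they close (so a half turn about z gives the same grasp; the last joint's range is limited). The gripper opens to 92 mm and grips with 3 to 60 N. Pads are 19 mm wide; open, the fingers measure 130 mm over their backs; the gripper's body (75 mm by 190 mm) begins 47 mm behind the grasp point.
Start: joints at [1.133, 0.434, 0.025, 1.573, -0.012, 1.134, -0.075], TCP at [0.205, -0.59, 0.227] pointing down, gripper open.
Joint ranges: [-2.62, 2.62], [-0.44, 2.09], [-1.27, 1.32], [0.08, 2.57], [-1.32, 4.46], [0.12, 2], [-2.74, 2.74]. Speed limits (rad/s): [2.22, 2.22, 3.01, 3.01, 3.14, 3.14, 3.14].

INTERFACE

Orientations are given as a rotation vector (axis times angle).
In Python, from cell import arm gives the robot as it stands.
- The arm moves only by the tool drive_tool, never from a script. Its argument "targets" is a list of rows, each a list of 7 numbers: the turn, a rotation vector about the world's x, y, z in units of 5 degrees (1.0 is 5 degrees), then the shift along the world's x, y, z in units of 40 mm (1.0 is 40 mm), then the opening, from 0 (shut) to 1 (fully open). In form: [[wx, wy, wz, dx, dy, dz, fingers], ...]. A call has 1 to 5 rows; each row is the pose to reach, as a shift and turn from the pose commanded when the call began; what a row does not reach only later rows make up. A row lasts 1/10 s, in which the tool goes at most 50 mm and 8.59 degrees, less where a joint would pass 70% of its speed; a pose out of reach is approached as far as the arm can. A call with a gripper value outside its range is refused whole. The fingers move at their own pace and stop on an object; "force" is the grip in N (left out, the last holds). Time passes only in rows, so rows that repeat a pose let the fingers close. It gives the time, the measured TCP pose, the force, the opening and the grip force at its end, in the units of the state.
- arm.observe(): the state, without advancing time (a new reading comes with each control period).
- arm.get_image(name): name is "scene" or "side" or "wrist"; returns a dict with "pixels" (384x512x3 uint8, red, green, blue), "intrinsics" (3x3 intrinsics, pixels), "rvec" (rotation vector, rad) and "tvec" (3), from world to camera coordinates, as OpenCV has them; the wrist camera has in their place "mount" (4x4, takes a point from camera to tool coordinates, whose origin is the TCP and whose axes are the flange's). Camera axes: x right, y down, z forward; pixel columns grow to the right and rows downward; lengths in m; the calibration is good to about 2 mm. A picture is of the moment at which its call begins: read the wrist's pose just before it. There is no depth.
- arm.sign_off(): hands the job in; it is judged then, once.
The state is a dict: "clock": time; "joints": joint angles; "dq": joint speeds; "joint_efforts": joint torques, N m; "position": TCP position; "ee_rot": TCP orientation; "force": force on the tool from outside, world axes, zero at the start; "ft_torque": the same for the moment, N m; "width": opening from 0.0 (shut) to 1.0 (fully open); "gripper_force": force on a finger pad.
Only numpy, scipy, OpenCV 4.12 (cv2) and the standard library are available. Lean on these libraries where they do the work, as an engineer would, in place of code of your own. Each camera call takes 0.05 s, during which the arm holds its last target. There are 200 camera calls.

## Working session

There is one attempt and no reset: what is moved stays moved. The work goes in short steps, Python scripts to look and compute and a tool call to move; the robot and the scene stay as the last step left them, time stands still between calls to the robot, and variables do not carry over. Pictures are saved under pics/ and viewed, at most 10 in all, crops included, and the job is handed in when it is done.

Besides the shell and the picture viewer there is one more tool, called as a command line: name --pt "numbers of a row" for each row, then --argument value for the rest. drive_tool: Moves the arm, as the interface text tells. Its arguments: {"type":"object","properties":{"targets":{"type":"array"},"force":{"type":"number"}},"required":["targets"]}

```bash
ls; mkdir -p pics
python3 - <<'E'
from cell import arm
import cv2,numpy as np,pickle
s=arm.observe();print({k:np.round(v,3).tolist() for k,v in s.items()})
d={}
for n in("scene","side","wrist"):
    d[n]=arm.get_image(n);cv2.imwrite(f"pics/{n}0.png",cv2.resize(d[n]["pixels"][:,:,::-1],(800,600),interpolation=cv2.INTER_CUBIC))
    print(n,{k:np.round(v,3).tolist() for k,v in d[n].items() if k!="pixels"})
pickle.dump(d,open("d0.pkl","wb"))
E
```

```text
pics
{'clock': 0.0, 'joints': [1.133, 0.435, 0.025, 1.574, -0.012, 1.134, -0.075], 'dq': [0.001, 0.0, 0.0, 0.002, 0.0, 0.0, 0.001], 'joint_efforts': [-0.0, -66.786, 0.984, -31.446, -0.061, 0.043, 0.0], 'position': [0.205, -0.59, 0.226], 'ee_rot': [-3.096, -0.523, 0.001], 'force': [0.046, -0.287, 0.024], 'ft_torque': [-0.006, 0.043, 0.026], 'gripper_force': 0.0, 'width': 1.003}
scene {'intrinsics': [[400.591, 0.0, 254.502], [0.0, 400.591, 188.695], [0.0, 0.0, 1.0]], 'rvec': [1.999, 1.262, -0.541], 'tvec': [-0.235, -0.275, 1.444]}
side {'intrinsics': [[358.735, 0.0, 258.177], [0.0, 358.735, 189.853], [0.0, 0.0, 1.0]], 'rvec': [2.34, -0.203, 0.086], 'tvec': [-0.518, 0.091, 0.914]}
wrist {'intrinsics': [[283.519, 0.0, 256.918], [0.0, 283.519, 194.718], [0.0, 0.0, 1.0]], 'mount': [[-0.001, -0.956, -0.294, 0.081], [1.0, -0.0, -0.002, 0.0], [0.002, -0.294, 0.956, -0.157], [0.0, 0.0, 0.0, 1.0]]}
```

View pics/scene0.png

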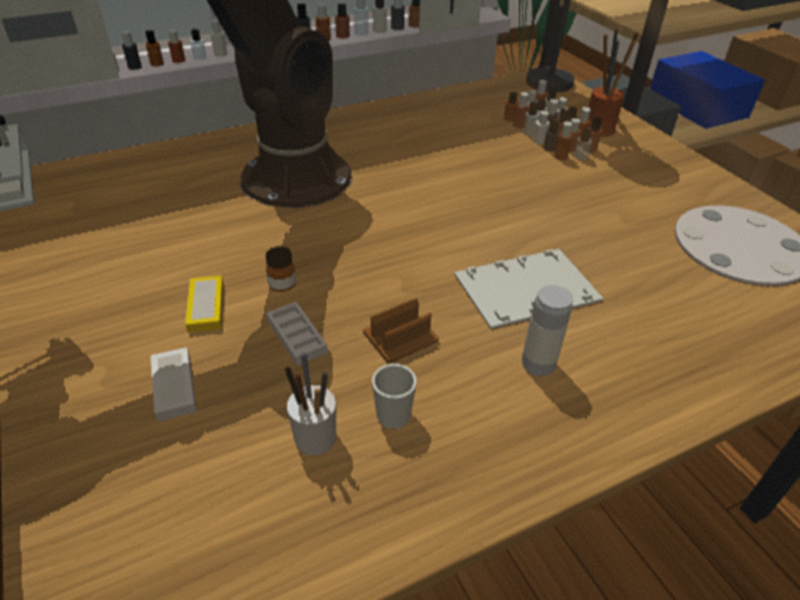

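View pics/side0.png

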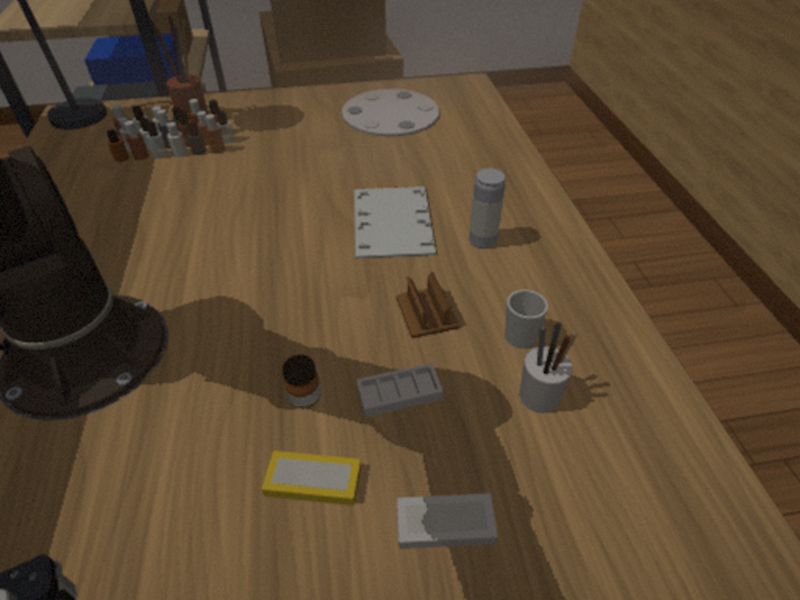

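The slab candidates in the side picture (800x600) are the white block with the dull patch at (447,519), the four-well white block at (400,390) and the yellow one at (312,476), which is the decoy. The first is slab_two face down and the second is slab_four. I'll check this in close crops.

Run:
```python
import cv2,pickle,numpy as np
d=pickle.load(open("d0.pkl","rb"))
def crop(n,x0,y0,x1,y1,k,f):
    im=d[n]["pixels"][y0:y1,x0:x1,::-1]; im=cv2.resize(im,None,fx=k,fy=k,interpolation=cv2.INTER_CUBIC)
    im=cv2.convertScaleAbs(im,alpha=1.4)
    for v in range((x0+9)//10*10,x1,10): cv2.putText(im,str(v),(int((v-x0+.5)*k)-9,8),0,.3,(0,255,0)); cv2.line(im,(int((v-x0+.5)*k),10),(int((v-x0+.5)*k),16),(0,255,0))
    for v in range((y0+9)//10*10,y1,10): cv2.putText(im,str(v),(0,int((v-y0+.5)*k)+3),0,.3,(0,255,0)); cv2.line(im,(20,int((v-y0+.5)*k)),(26,int((v-y0+.5)*k)),(0,255,0))
    cv2.imwrite(f,im)
crop("side",222,225,332,355,4.6,"pics/c1.png")
crop("side",215,112,305,217,5.7,"pics/c2.png")
```

```text
(no output)
```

View pics/c1.png

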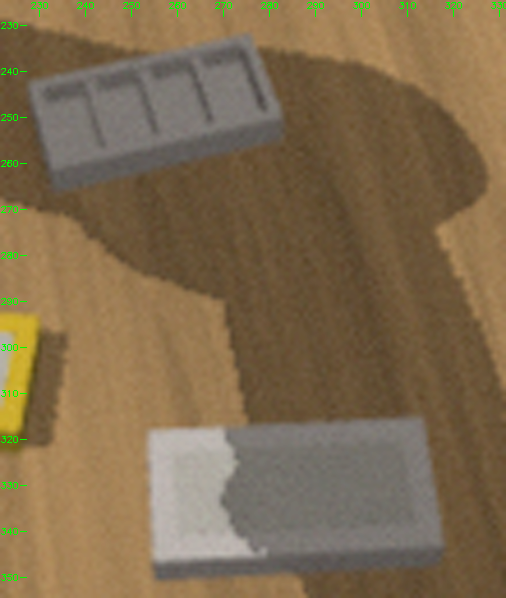

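View pics/c2.png

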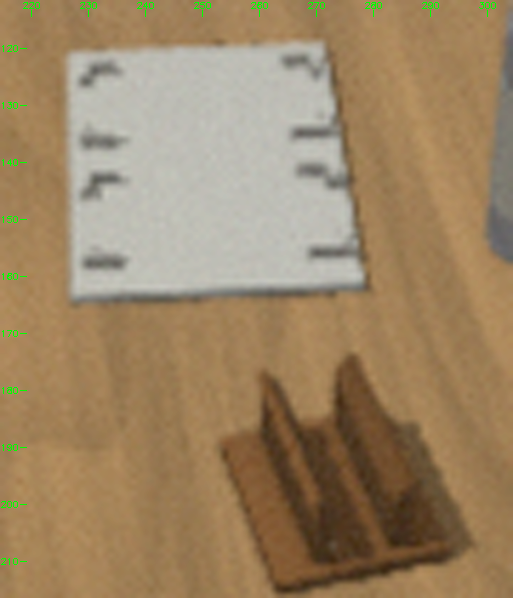

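The crops confirm it: the patch-side-up block at the bottom is slab_two and the four-well block at the top is slab_four. I'll fit poses from the corners I read off.

```bash
cat > h.py <<'E'
import cv2,numpy as np,pickle
from scipy.spatial.transform import Rotation as R
from scipy.optimize import least_squares
def ray(c,px,z):
    M=R.from_rotvec(np.ravel(c["rvec"])).as_matrix();t=np.ravel(c["tvec"])
    p=np.atleast_2d(px).astype(float); d=np.c_[p,np.ones(len(p))]@np.linalg.inv(c["intrinsics"]).T@M; o=-M.T@t
    return o+d*((np.atleast_1d(z)-o[2])/d[:,2])[:,None]
def fit(pts,loc):
    r=least_squares(lambda q:(loc@np.array([[np.cos(q[2]),np.sin(q[2])],[-np.sin(q[2]),np.cos(q[2])]])+q[:2]-pts[:,:2]).ravel(),[*pts[:,:2].mean(0),np.arctan2(*(pts[0]-pts[1])[1::-1])-np.arctan2(*(loc[0]-loc[1])[::-1])])
    return np.round([*r.x[:2]*1000,np.degrees(r.x[2])],1),np.round(np.abs(r.fun).max()*1000,1)
E
python3 - <<'E'
from h import *
d=pickle.load(open("d0.pkl","rb"));c=d["side"]
a=lambda p,x0,y0,k:np.array(p)/k-.5+[x0,y0]
A=lambda p:a(p,222,225,4.6);B=lambda p:a(p,215,112,5.7)
def show(n,px,z):
    w=ray(c,px,z);print(n,np.round(w*1000).tolist());return w
# local corners order: TL,TR,BR,BL with length horizontal
S=np.array([[-60,28],[60,28],[60,-28],[-60,-28]])/1000
for n,p in(("four",[(31,84),(248,36),(283,117),(50,170)]),("two",[(149,432),(423,418),(442,547),(154,562)])):
    w=show(n,A(p),.02);print(fit(w,S))
w=show("tray",B([(68,55),(325,42),(368,288),(72,298)]),.008);print(fit(w,np.array([[-78,114],[78,114],[78,-114],[-78,-114]])/1000))
w=show("stand foot",B([(222,437),(277,585),(468,540)]),[.01,.01,.004]);print(fit(w,np.array([[-42.5,50],[-42.5,-50],[42.5,-50]])/1000))
show("board backtops",B([(264,372),(350,353)]),.053)
show("can,cup,pot,jar bases",np.array([[485,240],[524,340],[543,402],[300,397]])/1.5625-.5,0)
E
```

```text
four [[428.0, -146.0, 20.0], [545.0, -134.0, 20.0], [551.0, -188.0, 20.0], [431.0, -200.0, 20.0]]
(array([ 488.9, -166.8, -354.5]), np.float64(1.6))
two [[457.0, -341.0, 20.0], [576.0, -355.0, 20.0], [568.0, -411.0, 20.0], [450.0, -396.0, 20.0]]
(array([ 513. , -375.8,   -7.1]), np.float64(0.8))
tray [[481.0, 382.0, 8.0], [637.0, 369.0, 8.0], [613.0, 137.0, 8.0], [458.0, 156.0, 8.0]]
(array([547.6, 261.1,  -5.8]), np.float64(2.4))
stand foot [[519.0, 37.0, 10.0], [528.0, -62.0, 10.0], [622.0, -45.0, 4.0]]
(array([567.3,  -4.3,   9.3]), np.float64(5.9))
board backtops [[539.0, 34.0, 53.0], [581.0, 40.0, 53.0]]
can,cup,pot,jar bases [[720.0, 172.0, -0.0], [712.0, -96.0, 0.0], [700.0, -219.0, 0.0], [339.0, -147.0, 0.0]]
```

drive_tool --pt "0 0 -0.5 0.8 1.1 0 1" --pt "0 0 -0.8 1.6 2.2 0 1" --pt "0 0 -1.0 2.3 3.3 0 1" --pt "0 0 -1.2 3.0 4.4 0 1" --pt "0 0 -1.4 3.7 5.4 0 1"

```text
clock: 0.65
position: [0.3471, -0.3822, 0.2267]
ee_rot: [-3.124, -0.332, 0.0]
force: [1.2, -0.1, 0.6]
width: 1.002
gripper_force: 0.0
```

drive_tool --pt "0 0 -0.3 0.7 1.1 0 1" --pt "0 0 -0.6 1.4 2.2 0 1" --pt "0 0 -0.9 2.1 3.3 0 1" --pt "0 0 -1.2 2.8 4.4 0 1" --pt "0 0 -1.34 3.4 5.2 0 1"

```text
clock: 1.15
position: [0.4831, -0.174, 0.2268]
ee_rot: [3.138, 0.149, -0.0]
force: [0.3, -0.4, -0.2]
width: 0.997
gripper_force: 0.0
```

drive_tool --pt "0 0 0 0 0 0 1"

```text
clock: 1.25
position: [0.4863, -0.1689, 0.2268]
ee_rot: [-3.134, -0.165, -0.004]
force: [-0.9, -0.7, -0.2]
width: 0.999
gripper_force: 0.0
```

```bash
cat >> h.py <<'E'
def log(s): open("log.txt","a").write(repr([np.ravel(s["joints"]).tolist(),np.ravel(s["position"]).tolist(),np.ravel(s["ee_rot"]).tolist()])+"\n")
def wcam(s,im):
    "wrist image -> world-to-camera rvec,tvec"
    T=np.eye(4);T[:3,:3]=R.from_rotvec(np.ravel(s["ee_rot"])).as_matrix();T[:3,3]=np.ravel(s["position"])
    W=np.linalg.inv(T@np.array(im["mount"]));im=dict(im);im["rvec"]=R.from_matrix(W[:3,:3]).as_rotvec();im["tvec"]=W[:3,3];return im
def brief(s):
    r=R.from_rotvec(np.ravel(s["ee_rot"])).as_matrix();log(s)
    print("t",round(float(s["clock"]),2),"p",np.round(s["position"],4),"z",np.round(r[:,2],3),"y",np.round(r[:,1],3),"q",np.round(s["joints"],3),"F",np.round(s["force"],1),"w",round(float(s["width"])*92,1),"g",round(float(s["gripper_force"]),1))
E
python3 - <<'E'
from h import *
from cell import arm
s=arm.observe();im=arm.get_image("wrist");brief(s);c=wcam(s,im);pickle.dump((s,c),open("w1.pkl","wb"))
cv2.imwrite("pics/w1.png",cv2.resize(im["pixels"][:,:,::-1],(800,600),interpolation=cv2.INTER_CUBIC))
E
```

```text
t 1.25 p [ 0.4863 -0.1689  0.2268] z [ 0.002  0.003 -1.   ] y [ 0.105 -0.994 -0.003] q [ 0.371  0.266 -0.172  1.828  0.048  1.05  -1.284] F [-0.9 -0.7 -0.2] w 91.9 g 0.0
```

View pics/w1.png

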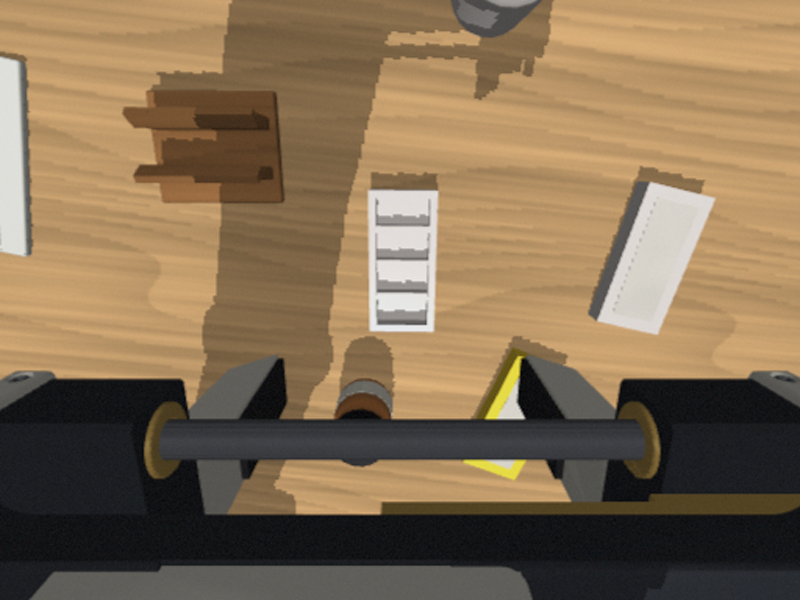

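Run:
```python
from h import *
s,c=pickle.load(open("w1.pkl","rb"));P=lambda p:np.array(p)/1.5625-.5*0.36
def go(n,p,z,l):
    w=ray(c,P(p),z);print(n,np.round(w[:,:2]*1000).tolist(),*(fit(w,np.array(l)/1000)))
S=[[60,28],[60,-28],[-60,-28],[-60,28]]
go("four",[(369,190),(438,190),(434,331),(370,331)],.02,S)
go("two",[(650,181),(714,198),(658,333),(599,320)],.02,S)
go("stand",[(148,91),(276,91),(283,201),(160,203)],.01,[[42.5,50],[42.5,-50],[-42.5,-50],[-42.5,50]])
w=ray(c,P([(123,117),(268,120),(134,174),(273,174)]),.053);print(np.round(w*1000).tolist())
w=ray(c,P([(30,255),(24,62)]),.008);print("tray corners",np.round(w*1000).tolist())
```

```text
four [[547.0, -135.0], [553.0, -190.0], [434.0, -201.0], [428.0, -146.0]] [ 490.7 -167.8    5.5] 0.7
two [[578.0, -355.0], [570.0, -409.0], [453.0, -396.0], [459.0, -342.0]] [ 515.  -375.8   -6.5] 1.4
stand [[603.0, 42.0], [613.0, -57.0], [531.0, -64.0], [518.0, 37.0]] [566.3 -10.5   5.5] 1.9
[[580.0, 37.0, 53.0], [589.0, -63.0, 53.0], [543.0, 32.0, 53.0], [553.0, -68.0, 53.0]]
tray corners [[462.0, 152.0, 8.0], [614.0, 136.0, 8.0]]
```

drive_tool --pt "0 0 -0.1 0.03 -0.03 -1.1 1" --pt "0 0 -0.1 0.03 -0.03 -2.2 1" --pt "0 0 -0.1 0.03 -0.03 -3.3 1" --pt "0 0 -0.1 0.03 -0.03 -4.2 1" --pt "0 0 -0.1 0.03 -0.03 -4.9 1"

```text
clock: 1.8
position: [0.4819, -0.1785, 0.0285]
ee_rot: [-3.139, -0.134, 0.004]
force: [0.5, 0.1, -0.0]
width: 1.001
gripper_force: 0.0
```

drive_tool --pt "0 0 0 0 0 -0.4 1" --pt "0 0 0 0 0 -0.66 1" --pt "0 0 0 0 0 -0.66 0.4" --pt "0 0 0 0 0 -0.66 0.4" --pt "0 0 0 0 0 -0.66 0.4" --force 25

```text
clock: 2.3
position: [0.4844, -0.1777, 0.0053]
ee_rot: [3.138, 0.136, 0.002]
force: [-0.3, 1.2, -0.5]
width: 0.791
gripper_force: 0.3
```

```bash
python3 -c "
from h import *
from cell import arm
brief(arm.observe())"
```

```text
t 2.3 p [ 0.4844 -0.1777  0.0053] z [ 0.002 -0.001 -1.   ] y [ 0.087 -0.996  0.001] q [ 0.342  0.564 -0.128  2.043  0.133  0.54  -1.364] F [-0.3  1.2 -0.5] w 72.8 g 0.3
```

drive_tool --pt "0 0 0 0 0 0 0.78"

```text
clock: 2.4
position: [0.4844, -0.1775, 0.0053]
ee_rot: [3.138, 0.136, 0.002]
force: [1.3, -0.2, 0.4]
width: 0.779
gripper_force: 0.0
```

drive_tool --pt "0 0 0 0.1 0.2 0 0.78"

```text
clock: 2.5
position: [0.4877, -0.1705, 0.005]
ee_rot: [3.138, 0.133, 0.001]
force: [-0.2, 0.1, -0.7]
width: 0.779
gripper_force: 0.0
```

drive_tool --pt "0 0 0 0 0 0 0.78"

```text
clock: 2.6
position: [0.4889, -0.1679, 0.0048]
ee_rot: [-3.138, -0.139, -0.002]
force: [-0.0, 0.3, 0.2]
width: 0.78
gripper_force: 0.0
```

drive_tool --pt "0 0 0 0 0 0 0.4" --pt "0 0 0 0 0 0 0.4" --pt "0 0 0 0 0 0 0.4" --pt "0 0 0 0 0 0 0.4" --pt "0 0 0 0 0 0 0.4" --force 25

```text
clock: 3.1
position: [0.4877, -0.1695, 0.0043]
ee_rot: [3.139, 0.136, -0.0]
force: [0.2, 1.4, -0.0]
width: 0.608
gripper_force: 25.0
```

drive_tool --pt "0 0 0 0 0 0.3 0.4" --pt "0 0 0 0 0 0.8 0.4" --pt "0 0 0 0 0 1.6 0.4" --pt "0 0 0 0 0 2.4 0.4" --pt "0 0 0 0 0 3 0.4"

```text
clock: 3.6
position: [0.4878, -0.1694, 0.1268]
ee_rot: [3.138, 0.136, 0.002]
force: [-0.0, -0.8, -2.9]
width: 0.608
gripper_force: 25.0
```

drive_tool --pt "0 0 0 0 0 0 0.4"

```text
clock: 3.7
position: [0.4896, -0.1699, 0.128]
ee_rot: [3.137, 0.136, 0.009]
force: [0.2, 0.7, -2.4]
width: 0.606
gripper_force: 25.0
```

```bash
python3 -c "
from h import *
from cell import arm
brief(arm.observe())"
```

```text
t 3.7 p [ 0.4896 -0.1699  0.128 ] z [ 0.006 -0.002 -1.   ] y [ 0.087 -0.996  0.002] q [ 0.354  0.379 -0.159  1.945  0.081  0.817 -1.334] F [ 0.2  0.7 -2.4] w 55.8 g 25.0
```

drive_tool --pt "0 0 -0.2 0.2 0.9 0.5 0.4" --pt "0 0 -0.4 0.4 2.0 1.0 0.4" --pt "0 0 -0.6 0.6 3.1 1.4 0.4" --pt "0 0 -0.9 0.7 4.2 1.7 0.4" --pt "0 0 -1.1 0.8 5.3 1.8 0.4"

```text
clock: 4.2
position: [0.5197, 0.0443, 0.1969]
ee_rot: [3.141, -0.016, 0.001]
force: [1.3, -0.2, -2.6]
width: 0.61
gripper_force: 25.0
```

drive_tool --pt "0 0 -0.3 0.2 1.1 0 0.4" --pt "0 0 -0.5 0.3 2.2 0 0.4" --pt "0 0 -0.8 0.5 3.3 0 0.4" --pt "0 0 -1.0 0.6 4.3 0 0.4" --pt "0 0 -1.1 0.8 5.2 0 0.4"

```text
clock: 4.7
position: [0.5505, 0.2527, 0.1952]
ee_rot: [3.137, -0.164, -0.004]
force: [1.1, 0.5, -2.6]
width: 0.612
gripper_force: 25.0
```

drive_tool --pt "0 0 0 0 1.6 0 0.4" --pt "0 0 0 0 1.6 0 0.4" --pt "0 0 0 0 1.6 0 0.4"

```text
clock: 5.0
position: [0.5497, 0.3183, 0.1948]
ee_rot: [-3.137, 0.156, 0.004]
force: [-0.1, -0.7, -3.8]
width: 0.607
gripper_force: 25.0
```

Run:
```python
from h import *
from cell import arm
s=arm.observe();im=arm.get_image("wrist");brief(s);c=wcam(s,im);pickle.dump((s,c),open("w2.pkl","wb"))
cv2.imwrite("pics/w2.png",cv2.resize(im["pixels"][:,:,::-1],(800,600),interpolation=cv2.INTER_CUBIC))
```

```text
t 5.0 p [0.5497 0.3183 0.1948] z [-0.003  0.001 -1.   ] y [-0.099 -0.995 -0.   ] q [-0.442  0.494 -0.248  1.568  0.129  1.097 -2.39 ] F [-0.1 -0.7 -3.8] w 55.8 g 25.0
```

View pics/w2.png

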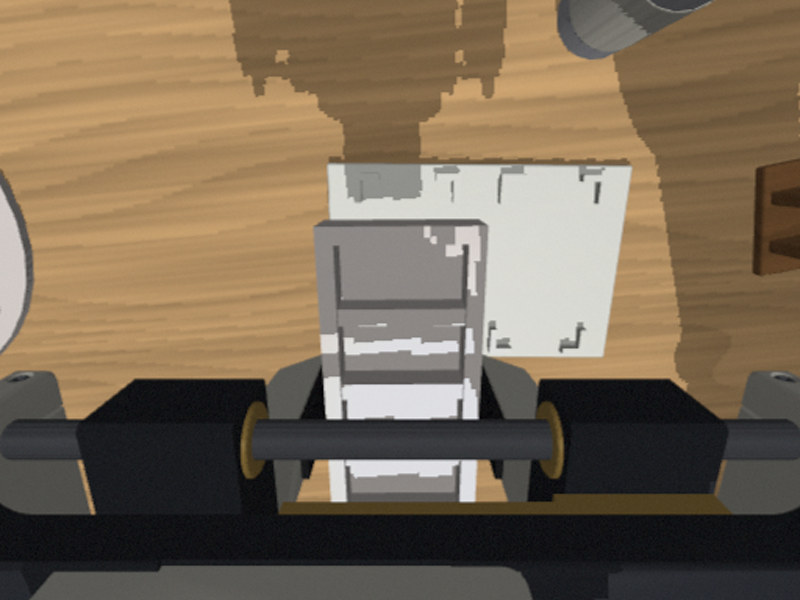

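Run:
```python
from h import *
s,c=pickle.load(open("w2.pkl","rb"));P=lambda p:np.array(p)/1.5625-.18
w=ray(c,P([(330,163),(631,166),(604,356)]),.008);print(np.round(w*1000).tolist());f,e=fit(w,np.array([[78,114],[78,-114],[-78,-114]])/1000);print(f,e)
a=np.radians(f[2]);u=np.array([-np.sin(a),np.cos(a)]);print("bay a,b",f[:2]-54*u,f[:2]+54*u)
w=ray(c,P([(361,172),(460,168),(499,170),(603,170),(495,344),(578,345)]),.016);print("stops",np.round(w*1000).tolist())
w=ray(c,P([(314,223),(487,222)]),.195+.0157);print("slab far end",np.round(w*1000).tolist())
```

```text
[[638.0, 364.0, 8.0], [614.0, 142.0, 8.0], [462.0, 157.0, 8.0]]
[549.3 261.5  -6.1] 2.9
bay a,b [543.56174015 207.80575102] [555.03825985 315.19424898]
stops [[630.0, 341.0, 16.0], [625.0, 269.0, 16.0], [621.0, 241.0, 16.0], [613.0, 166.0, 16.0], [485.0, 249.0, 16.0], [477.0, 182.0, 16.0]]
slab far end [[616.0, 340.0, 211.0], [611.0, 286.0, 211.0]]
```

drive_tool --pt "0 0 0 0.02 -0.09 -0.8 0.4" --pt "0 0 0 0.02 -0.09 -1.8 0.4" --pt "0 0 0 0.02 -0.09 -2.8 0.4" --pt "0 0 0 0.02 -0.09 -3.7 0.4" --pt "0 0 0 0.02 -0.09 -4.2 0.4"

```text
clock: 5.55
position: [0.5512, 0.3072, 0.0247]
ee_rot: [3.133, -0.168, -0.006]
force: [0.5, -0.2, -2.7]
width: 0.607
gripper_force: 25.0
```

drive_tool --pt "0 0 0 0 0 0 0.4" --pt "0 0 0 0 0 0 0.4"

```text
clock: 5.75
position: [0.553, 0.3096, 0.0286]
ee_rot: [3.136, -0.167, -0.0]
force: [0.1, 1.2, -2.1]
width: 0.608
gripper_force: 25.0
```

drive_tool --pt "0 0 0 -0.05 0.12 0 0.4" --pt "0 0 0 -0.05 0.12 -0.1 0.4" --pt "0 0 0 -0.05 0.12 -0.2 0.4" --pt "0 0 0 -0.05 0.12 -0.3 0.4" --pt "0 0 0 -0.05 0.12 -0.3 0.4"

```text
clock: 6.25
position: [0.5502, 0.3155, 0.0157]
ee_rot: [3.136, -0.165, -0.001]
force: [-0.5, 0.8, -3.7]
width: 0.606
gripper_force: 25.0
```

drive_tool --pt "0 0 0 0 0 0 0.4"

```text
clock: 6.35
position: [0.5505, 0.3157, 0.0162]
ee_rot: [3.137, -0.165, -0.0]
force: [0.9, 0.0, -3.3]
width: 0.609
gripper_force: 25.0
```

Run:
```python
from h import *
from cell import arm
s=arm.observe();brief(s)
a=arm.get_image("wrist")["pixels"];b=arm.get_image("side")["pixels"][105:180,205:305]
b=cv2.resize(b,(760,570),interpolation=cv2.INTER_CUBIC)[100:400,:512] if 0 else cv2.resize(b,None,fx=5.12,fy=5.12,interpolation=cv2.INTER_CUBIC)
cv2.imwrite("pics/p3.png",cv2.resize(np.vstack([a[80:240],b])[:,:,::-1],None,fx=1.07,fy=1.07))
```

```text
t 6.35 p [0.5505 0.3157 0.0162] z [-0. -0. -1.] y [-0.105 -0.994  0.   ] q [-0.465  0.688 -0.21   1.727  0.197  0.747 -2.45 ] F [ 0.9  0.  -3.3] w 56.0 g 25.0
```

View pics/p3.png

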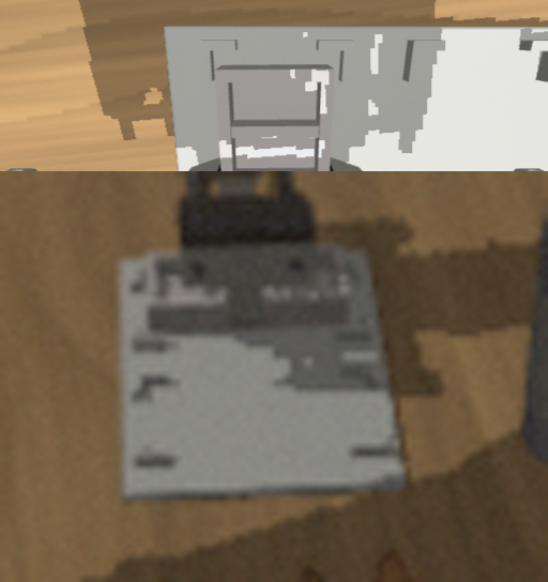

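Run:
```python
from h import *
from cell import arm
s=arm.observe();im=arm.get_image("wrist");c=wcam(s,im)
P=lambda p:np.array(p)/1.07+[0,80]
R0=np.array([[np.cos(-.105),-np.sin(-.105)],[np.sin(-.105),np.cos(-.105)]])
for n,p,z in(("slab",[(217,67),(332,67)],.0319),("stop side",[(213,79),(341,79)],.016),("stop side low",[(213,79),(341,79)],.008),("stop far",[(237,49),(317,49)],.016),("stop far",[(237,49),(317,49)],.008)):
    w=ray(c,P(p),z)[:,:2]; print(n,np.round(((w-np.ravel(s["position"])[:2])@R0)*1000,1).tolist())
```

```text
slab [[63.9, 27.3], [63.9, -25.9]]
stop side [[55.8, 32.8], [55.8, -33.9]]
stop side low [[54.6, 34.4], [54.5, -35.6]]
stop far [[71.0, 19.7], [71.0, -20.8]]
stop far [[70.6, 20.7], [70.5, -21.8]]
```

drive_tool --pt "0 0 0 0 -0.02 -0.03 0.4" --pt "0 0 0 0 -0.02 -0.06 0.4" --pt "0 0 0 0 -0.02 -0.08 0.4" --pt "0 0 0 0 -0.02 -0.09 0.4" --pt "0 0 0 0 -0.02 -0.09 0.4"

```text
clock: 7.0
position: [0.5505, 0.3151, 0.0127]
ee_rot: [3.137, -0.165, -0.0]
force: [-0.1, -0.1, -3.2]
width: 0.608
gripper_force: 25.0
```

drive_tool --pt "0 0 0 0 0 -0.01 0.4" --pt "0 0 0 0 0 -0.02 0.4" --pt "0 0 0 0 0 -0.03 0.4" --pt "0 0 0 0 0 -0.03 0.4"

```text
clock: 7.4
position: [0.5506, 0.3151, 0.0124]
ee_rot: [-3.137, 0.165, -0.001]
force: [-3.2, -2.8, 5.6]
width: 0.609
gripper_force: 25.0
```

drive_tool --pt "0 0 0 0 0 0 0.64" --pt "0 0 0 0 0 0 0.72" --pt "0 0 0 0 0 0 0.8" --pt "0 0 0 0 0 0.1 0.8" --pt "0 0 0 0 0 0.4 0.8"

```text
clock: 7.9
position: [0.5499, 0.3146, 0.0271]
ee_rot: [3.136, -0.165, -0.003]
force: [-0.5, 0.7, -0.2]
width: 0.798
gripper_force: 0.0
```

drive_tool --pt "0 0 0 0 0 1 0.8" --pt "0 0 0 0 0 2 0.8" --pt "0 0 0 0 0 3 0.8" --pt "0 0 0 0 0 4 0.8" --pt "0 0 0 0 0 4.6 0.8"

```text
clock: 8.4
position: [0.5514, 0.3158, 0.2164]
ee_rot: [-3.134, 0.165, -0.006]
force: [-0.1, -0.5, -0.3]
width: 0.804
gripper_force: 0.0
```

Run:
```python
from h import *
from cell import arm
brief(arm.observe())
im=arm.get_image("side")["pixels"][105:180,205:305]
cv2.imwrite("pics/p4.png",cv2.resize(im[:,:,::-1],None,fx=5,fy=5,interpolation=cv2.INTER_CUBIC))
L=[eval(l) for l in open("log.txt")]
L.append([[1.133,.4345,.025,1.5735,-.012,1.134,-.075],[.205,-.59,.2265],[-3.096,-.523,.001]])
Q=np.array([l[0] for l in L]);p=np.array([l[1] for l in L]);M=R.from_rotvec([l[2] for l in L])
# alternating z/y axes; try sign patterns
import itertools
def fk(q,x,sg):
    # x: d1,d3,d5,d7,a3,a4(elbow offsets),a6, o1,o7
    T=np.zeros((len(q),3));A=R.from_rotvec(np.c_[q*0][:,:3]*0)
    ofs=[[0,0,x[0]],[0,0,0],[0,0,x[1]],[x[4],0,0],[x[5],0,x[2]],[x[6],0,0],[x[7],0,x[3]]]
    o=[x[8],0,0,0,0,0,x[9]]
    for i in range(7):
        T=T+A.apply(np.tile(ofs[i],(len(q),1)) if i not in(6,) else np.zeros((len(q),3)))
        v=np.zeros((len(q),3));v[:,2 if i%2==0 else 1]=sg[i]*q[:,i]+o[i]
        A=A*R.from_rotvec(v)
    T=T+A.apply(np.tile([x[7],0,x[3]],(len(q),1)))
    return T,A
best=[]
for s in itertools.product([1,-1],repeat=4):
    sg=[s[0],1,s[1],1,s[2],1,s[3]]
    for o7 in(0,1.57,3.14,-1.57):
        f=lambda x:np.r_[(fk(Q,x,sg)[0]-p).ravel()*5,(fk(Q,x,sg)[1].inv()*M).as_rotvec().ravel(),(x[4:8])*.05]
        x0=[.35,.4,.4,.25,0,0,0,0,0,o7]
        r=least_squares(f,x0);best.append((r.cost,sg,np.round(r.x,3).tolist()))
best.sort(key=lambda b:b[0])
for b in best[:3]:print(b)
pickle.dump(best[0],open("kin.pkl","wb"))
```

```text
t 8.4 p [0.5514 0.3158 0.2164] z [ 0.004  0.003 -1.   ] y [-0.105 -0.994 -0.003] q [-0.438  0.473 -0.248  1.547  0.124  1.132 -2.387] F [-0.1 -0.5 -0.3] w 73.9 g 0.0
(np.float64(0.000997563574005185), [-1, 1, -1, 1, -1, 1, -1], [0.03, 0.549, 0.421, 0.126, 0.011, -0.068, 0.061, -0.009, -0.08, 1.491])
(np.float64(0.0009975635740051873), [-1, 1, -1, 1, -1, 1, -1], [0.03, 0.549, 0.421, 0.126, 0.011, -0.068, 0.061, -0.009, -0.08, 1.491])
(np.float64(0.0009975635740051886), [-1, 1, -1, 1, -1, 1, -1], [0.03, 0.549, 0.421, 0.126, 0.011, -0.068, 0.061, -0.009, -0.08, 1.491])
```

View pics/p4.png

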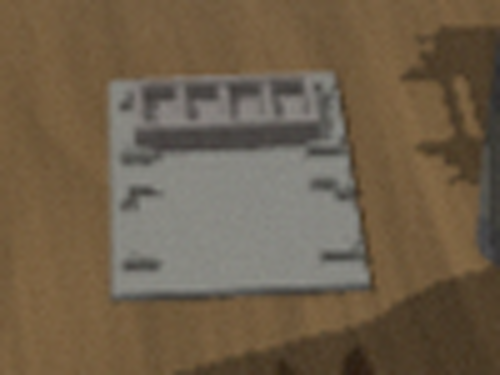

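drive_tool --pt "0 -1.4 0.4 0 -1.1 0.2 0.9" --pt "0 -2.8 0.8 0 -2.2 0.2 0.9" --pt "0 -4.2 1.2 0 -3.3 0.2 0.9" --pt "0 -5.6 1.6 0 -4.4 0.2 0.9" --pt "0 -7 2.0 0 -5.5 0.2 0.9"

```text
clock: 8.95
position: [0.5513, 0.0982, 0.2212]
ee_rot: [-2.973, -0.101, -0.919]
force: [3.8, -3.5, 0.3]
width: 0.9
gripper_force: 0.0
```

drive_tool --pt "0 -1.4 0 0 -0.6 0 0.9" --pt "0 -2.8 0 0 -1.2 0 0.9" --pt "0 -4.2 0 0 -1.8 0 0.9" --pt "0 -5.6 0 0 -2.4 0 0.9" --pt "0 -7 0 0 -2.4 0 0.9"

```text
clock: 9.45
position: [0.5432, -0.0154, 0.3046]
ee_rot: [-2.837, -0.143, -1.278]
force: [-1.1, 0.9, 1.3]
width: 0.898
gripper_force: 0.0
```

```bash
python3 -c "
from h import *
from cell import arm
brief(arm.observe())"
```

```text
t 9.45 p [ 0.5432 -0.0154  0.3046] z [ 0.746  0.062 -0.663] y [ 0.095 -0.995  0.013] q [-0.681 -0.195  0.546  2.418  1.226  0.119 -2.741] F [-1.1  0.9  1.3] w 82.6 g 0.0
```

```bash
cat > kin.py <<'E'
from h import *
sg=[-1,1,-1,1,-1,1,-1]
def fk(q,x):
    q=np.atleast_2d(q);n=len(q);T=np.zeros((n,3));A=R.identity(n)
    # offsets after joint i
    off=[[0,0,x[0]],[0,0,0],[x[4],0,x[1]],[x[5],0,0],[0,0,x[2]],[x[6],0,0],[0,0,x[3]]]
    o=[x[7],0,0,0,0,0,x[8]]
    for i in range(7):
        v=np.zeros((n,3));v[:,2 if i%2==0 else 1]=sg[i]*q[:,i]+o[i]
        A=A*R.from_rotvec(v);T=T+A.apply(np.tile(off[i],(n,1)))
    return T,A
lo=np.array([-2.62,-.44,-1.27,.08,-1.32,.12,-2.74]);hi=np.array([2.62,2.09,1.32,2.57,4.46,2,2.74])
E
python3 - <<'E'
from kin import *
L=[eval(l) for l in open("log.txt")]
L.append([[1.133,.4345,.025,1.5735,-.012,1.134,-.075],[.205,-.59,.2265],[-3.096,-.523,.001]])
Q=np.array([l[0] for l in L]);p=np.array([l[1] for l in L]);M=R.from_rotvec([l[2] for l in L])
for pr in([.365,.395,.385,.334,.0,0,-.11],[.36,.42,.4,.346,0,0,0],[.33,.4,.4,.3,.05,-.05,-.08]):
    def f(x):
        t,a=fk(Q,x);return np.r_[(t-p).ravel()*5,(a.inv()*M).as_rotvec().ravel(),(x[:7]-pr)*.02]
    r=least_squares(f,pr+[0,1.57]);t,a=fk(Q,r.x)
    print(np.round(r.x,3),"mm",np.round(np.linalg.norm(t-p,axis=1)*1000,1),"rad",np.round((a.inv()*M).magnitude().max(),3))
    if pr[0]==.365: np.save("x.npy",r.x)
E
```

```text
[ 0.301  0.548  0.434  0.396 -0.006 -0.006  0.    -0.09   1.485] mm [7.7 8.2 7.5 4.3 3.6 4.5 4.1 4.5] rad 0.072
[ 0.301  0.549  0.434  0.396 -0.006 -0.006  0.    -0.09   1.485] mm [7.7 8.2 7.5 4.3 3.6 4.5 4.1 4.5] rad 0.072
[ 0.301  0.548  0.434  0.396 -0.006 -0.006  0.    -0.09   1.485] mm [7.7 8.2 7.5 4.3 3.6 4.5 4.1 4.5] rad 0.072
```

```bash
cat >> kin.py <<'E'
def fk(q,x):
    q=np.atleast_2d(q);n=len(q);T=np.tile([x[14],x[15],0],(n,1));A=R.identity(n)
    off=[[0,0,x[0]],[0,0,0],[x[4],0,x[1]],[x[5],0,0],[0,0,x[2]],[x[6],0,0],[0,0,x[3]]]
    for i in range(7):
        v=np.zeros((n,3));v[:,2 if i%2==0 else 1]=sg[i]*q[:,i]+x[7+i]
        A=A*R.from_rotvec(v);T=T+A.apply(np.tile(off[i],(n,1)))
    return T,A
def ik(pos,Rm,x,n=60,seed=0,q0=None):
    g=np.random.default_rng(seed);out=[]
    for k in range(n):
        s=g.uniform(lo,hi)
        if q0 is not None and k==0:s=np.array(q0)
        def f(q):
            t,a=fk(q,x);return np.r_[(t[0]-pos)*5,(a[0].inv()*Rm).as_rotvec(),.002*(q-(lo+hi)/2)/(hi-lo)]
        r=least_squares(f,np.clip(s,lo+.01,hi-.01),bounds=(lo,hi),max_nfev=80)
        if np.abs(r.fun[:6]).max()<.01 and not any(np.abs(r.x-o).max()<.3 for o in out):out.append(r.x)
    return out
E
cat > fitk.py <<'E'
from kin import *
L=[eval(l) for l in open("log.txt")]
L.append([[1.133,.4345,.025,1.5735,-.012,1.134,-.075],[.205,-.59,.2265],[-3.096,-.523,.001]])
Q=np.array([l[0] for l in L]);p=np.array([l[1] for l in L]);M=R.from_rotvec([l[2] for l in L])
pr=np.array([.3,.5,.4,.36,0,0,0]+[0]*6+[1.57,0,0])
w=np.array([.02]*4+[.05]*3+[.03]*7+[.3,.3])
def f(x):
    t,a=fk(Q,x);return np.r_[(t-p).ravel()*5,(a.inv()*M).as_rotvec().ravel(),(x-pr)*w]
r=least_squares(f,pr);t,a=fk(Q,r.x)
print(np.round(r.x,3),"mm",np.round(np.linalg.norm(t-p,axis=1)*1000,1),"rad",np.round((a.inv()*M).magnitude(),3))
np.save("x.npy",r.x)
E
python3 fitk.py
```

```text
[ 3.060e-01  5.690e-01  4.320e-01  4.160e-01  4.200e-02 -8.000e-03
  7.000e-03 -9.000e-02 -8.000e-02  1.000e-03  1.000e-01  9.000e-03
 -2.300e-02  1.483e+00 -3.000e-03 -6.000e-03] mm [4.4 3.1 3.1 2.  2.7 2.  1.5 4.4] rad [0.006 0.004 0.006 0.01  0.006 0.01  0.024 0.014]
```

```bash
cat >> kin.py <<'E'
def ori(psi,tau,s):
    p,t=np.radians([psi,tau]);z=np.array([np.sin(t)*np.cos(p),np.sin(t)*np.sin(p),-np.cos(t)]);y=s*np.array([-np.sin(p),np.cos(p),0])
    return R.from_matrix(np.c_[np.cross(y,z),y,z])
E
python3 - <<'E'
from kin import *
x=np.load("x.npy")
for n,pos,psi,taus in(("K1",[.53,-.376,.01],-6.8,[0,-20,-40]),("K2",[.566,-.008,.09],5.5,[50,70,90]),("K3",[.566,-.008,.09],5.5,[-30,-45,-60]),("K4",[.53,.207,.02],-6,[30,45,60])):
    for tau in taus:
        for s in(1,-1):
            for q in ik(np.array(pos),ori(psi,tau,s),x,25):
                print(n,tau,s,np.round(q,2),"m",round(np.minimum(q-lo,hi-q).min(),2))
E
```

```text
K1 0 1 [ 0.67  0.71 -0.22  1.7   0.21  0.75  1.8 ] m 0.63
K1 0 1 [ 0.92  0.78 -0.59  1.7   0.53  0.83  1.52] m 0.68
K1 0 1 [ 0.35  0.71  0.25  1.7  -0.21  0.76  2.16] m 0.58
K1 0 1 [ 1.13  0.92 -0.95  1.71  0.84  0.98  1.26] m 0.32
K1 0 -1 [ 1.19  1.   -1.09  1.71  0.95  1.07 -1.96] m 0.18
K1 0 -1 [ 0.37  0.71  0.21  1.7  -0.18  0.75 -1.01] m 0.63
K1 0 -1 [ 0.95  0.79 -0.64  1.7   0.57  0.84 -1.66] m 0.63
K1 0 -1 [ 0.67  0.71 -0.22  1.7   0.21  0.75 -1.34] m 0.63
K1 -20 1 [0.39 0.9  0.07 1.34 0.1  1.23 1.85] m 0.77
K1 -20 1 [ 0.79  0.99 -0.63  1.34  0.59  1.36  1.47] m 0.64
K1 -20 1 [ 0.57  0.91 -0.23  1.34  0.31  1.26  1.69] m 0.74
K1 -20 -1 [ 0.79  0.99 -0.64  1.34  0.6   1.36 -1.67] m 0.63
K1 -20 -1 [ 0.38  0.9   0.09  1.34  0.09  1.23 -1.28] m 0.77
K1 -20 -1 [ 0.62  0.92 -0.32  1.34  0.38  1.28 -1.5 ] m 0.72
K1 -20 -1 [ 0.96  1.14 -1.02  1.34  0.87  1.53 -1.87] m 0.25
K1 -40 1 [0.34 1.16 0.08 0.92 0.18 1.72 1.82] m 0.28
K1 -40 1 [ 0.56  1.2  -0.42  0.92  0.52  1.8   1.6 ] m 0.2
K1 -40 -1 [ 0.62  1.23 -0.57  0.92  0.63  1.84 -1.61] m 0.16
K1 -40 -1 [ 0.34  1.16  0.09  0.92  0.17  
[... 1585 characters left out ...]
0.22  0.94 -0.9   2.5   2.05  1.39 -1.35] m 0.07
K4 45 -1 [-0.13  1.04 -1.04  2.49  2.03  1.53  1.86] m 0.08
K4 45 -1 [-0.77  0.72 -0.15  2.5   2.25  0.93  1.46] m 0.07
K4 45 -1 [-1.61  0.99  0.99  2.51  3.27  0.58  0.31] m 0.06
K4 60 1 [-0.71  1.06 -0.43  2.56  2.15  1.61 -1.85] m 0.01
K4 60 1 [-1.93  1.63  1.24  2.57  3.44  0.8   2.74] m 0.0
K4 60 1 [-1.18  1.01  0.15  2.56  2.29  1.22 -2.14] m 0.01
K4 60 1 [-1.56  1.14  0.63  2.57  2.55  0.93 -2.51] m 0.0
K4 60 -1 [-0.57  1.13 -0.6   2.56  2.13  1.75  1.38] m 0.01
K4 60 -1 [-1.13  1.    0.09  2.56  2.27  1.26  1.04] m 0.01
K4 60 -1 [-1.76  1.33  0.93  2.57  2.9   0.8   0.23] m 0.0
K4 60 -1 [-1.87  1.49  1.11  2.57  3.21  0.77 -0.13] m 0.0
```

Run:
```python
from kin import *
x=np.load("x.npy")
for n,pos,psi,taus in(("K1",[.53,-.376,.01],-6.8,[-45,-50]),("K2",[.556,-.008,.095],5.5,[40,45,50]),("K2h",[.556,-.008,.145],5.5,[40,45,50]),("K3h",[.566,-.008,.16],5.5,[-40,-45,-50]),("K4h",[.53,.207,.1],-6,[40,45,50])):
    for tau in taus:
        for s in(1,-1):
            b=ik(np.array(pos),ori(psi,tau,s),x,40)
            b.sort(key=lambda q:-np.minimum(q-lo,hi-q).min())
            for q in b[:2]: print(n,tau,s,np.round(q,2),"m",round(np.minimum(q-lo,hi-q).min(),2))
```

```text
K1 -45 1 [0.37 1.24 0.   0.8  0.25 1.85 1.79] m 0.15
K1 -45 1 [ 0.5   1.26 -0.33  0.8   0.49  1.9   1.65] m 0.1
K1 -45 -1 [ 0.19  1.28  0.44  0.8  -0.06  1.84 -1.16] m 0.16
K1 -45 -1 [ 0.32  1.24  0.12  0.8   0.17  1.84 -1.3 ] m 0.16
K1 -50 1 [0.31 1.33 0.14 0.67 0.18 1.97 1.86] m 0.03
K1 -50 -1 [ 0.21  1.35  0.43  0.67 -0.03  1.97 -1.16] m 0.03
K1 -50 -1 [ 0.33  1.33  0.07  0.67  0.23  1.98 -1.31] m 0.02
K2 40 1 [-0.78  0.57  1.02  2.57  3.99  0.8  -2.34] m 0.0
K2 40 1 [ 0.93  0.73 -1.27  2.57  2.35  0.77 -0.64] m 0.0
K2 40 -1 [-0.78  0.57  1.02  2.57  3.99  0.8   0.8 ] m 0.0
K2 40 -1 [ 0.93  0.73 -1.27  2.57  2.35  0.77  2.5 ] m 0.0
K2h 40 1 [-0.9   0.37  1.08  2.52  4.07  0.55 -2.41] m 0.05
K2h 40 1 [-0.07  0.24  0.09  2.53  3.57  0.38 -1.9 ] m 0.04
K2h 40 -1 [-0.91  0.37  1.09  2.52  4.08  0.56  0.72] m 0.05
K2h 40 -1 [-0.04  0.24  0.06  2.53  3.55  0.38  1.26] m 0.04
K3h -40 1 [-0.21  0.92  0.19  1.1  -0.04  1.83  1.63] m 0.17
K3h -40 1 [-0.05  0.92 -0.14  1.1   0.12  1.84  1.48] m 0.16
K3h -40 -1 [-0.14  0.91  0.04  1.1   0.03  1.83 -1.58] m 0.17
K3h -40 -1 [-0.38  0.97  0.52  
[... 298 characters left out ...]
 -1.01  2.42  1.8   1.03 -1.04] m 0.15
K4h 40 1 [-0.42  0.46 -0.5   2.42  1.87  0.75 -1.14] m 0.15
K4h 40 -1 [-0.03  0.64 -1.04  2.42  1.8   1.05  2.11] m 0.15
K4h 40 -1 [-0.57  0.44 -0.32  2.42  1.9   0.68  1.97] m 0.15
K4h 45 1 [-0.1   0.72 -1.05  2.47  1.88  1.24 -1.18] m 0.1
K4h 45 1 [-0.3   0.58 -0.74  2.47  1.93  1.03 -1.26] m 0.1
K4h 45 -1 [-0.07  0.76 -1.1   2.47  1.87  1.28  1.98] m 0.1
K4h 45 -1 [-0.44  0.53 -0.56  2.47  1.96  0.93  1.84] m 0.1
K4h 50 1 [-0.15  0.86 -1.09  2.52  1.92  1.48 -1.28] m 0.05
K4h 50 1 [-0.33  0.69 -0.79  2.52  1.98  1.25 -1.37] m 0.05
K4h 50 -1 [-0.2   0.79 -1.    2.52  1.94  1.39  1.83] m 0.05
K4h 50 -1 [-0.56  0.6  -0.49  2.52  2.03  1.08  1.68] m 0.05
```

drive_tool --pt "0 1.7 0 0 0 0 0.9" --pt "0 3.4 0 0 0 0 0.9" --pt "0 5.1 0 0 0 0 0.9" --pt "0 6.8 0 0 0 0 0.9" --pt "0 8.5 0 0 0 0 0.9"

```text
clock: 9.95
position: [0.5431, -0.012, 0.3025]
ee_rot: [-3.042, -0.114, -0.65]
force: [1.0, -2.7, -2.1]
width: 0.9
gripper_force: 0.0
```

drive_tool --pt "0 0 -1.7 0 0 0 0.9" --pt "0 0 -3.4 0 0 0 0.9" --pt "0 0 -5.1 0 0 0 0.9" --pt "0 0 -6.8 0 0 0 0.9" --pt "0 0 -8.5 0 0 0 0.9"

```text
clock: 10.45
position: [0.5439, -0.0128, 0.3023]
ee_rot: [2.782, -0.975, 0.605]
force: [-0.4, -0.6, 0.5]
width: 0.9
gripper_force: 0.0
```

drive_tool --pt "0 0 -1.7 0 0 0 0.9" --pt "0 0 -3.4 0 0 0 0.9" --pt "0 0 -5.1 0 0 0 0.9" --pt "0 0 -6.8 0 0 0 0.9" --pt "0 0 -8.5 0 0 0 0.9"

```text
clock: 10.95
position: [0.5703, -0.0234, 0.2903]
ee_rot: [2.235, -1.766, 0.423]
force: [-0.5, -0.2, 1.5]
width: 0.903
gripper_force: 0.0
```

drive_tool --pt "0 0 -1.7 0 0 0 0.9" --pt "0 0 -3.4 0 0 0 0.9" --pt "0 0 -5.1 0 0 0 0.9" --pt "0 0 -6.8 0 0 0 0.9" --pt "0 0 -8.5 0 0 0 0.9"

```text
clock: 11.45
position: [0.5895, -0.0942, 0.2579]
ee_rot: [1.846, -2.167, 0.099]
force: [-0.1, -0.7, 0.5]
width: 0.897
gripper_force: 0.0
```

drive_tool --pt "0 0 -1.7 0 0 0 0.9" --pt "0 0 -3.4 0 0 0 0.9" --pt "0 0 -5.1 0 0 0 0.9" --pt "0 0 -6.8 0 0 0 0.9" --pt "0 0 -8.5 0 0 0 0.9"

```text
clock: 11.95
position: [0.5646, -0.1661, 0.2109]
ee_rot: [1.533, -2.492, -0.189]
force: [-0.1, -0.5, -0.3]
width: 0.903
gripper_force: 0.0
```

```bash
python3 -c "
from h import *
from cell import arm
brief(arm.observe())";python3 fitk.py
```

```text
t 11.95 p [ 0.5646 -0.1661  0.2109] z [-0.244 -0.    -0.97 ] y [-0.866  0.451  0.217] q [-0.489  0.876  1.316  1.53  -0.664  1.561 -2.741] F [-0.1 -0.5 -0.3] w 83.1 g 0.0
[ 3.020e-01  5.770e-01  4.360e-01  4.130e-01  1.000e-03 -2.600e-02
  1.500e-02 -5.000e-02  2.000e-03 -4.300e-02  5.200e-02  2.300e-02
 -5.600e-02  1.472e+00 -3.000e-03 -6.000e-03] mm [ 7.1  4.   4.1  1.6  6.3  1.9  4.  11.   5.9] rad [0.01  0.007 0.005 0.007 0.007 0.007 0.04  0.044 0.005]
```

drive_tool --pt "0 -1.4 0 -0.3 0 0.3 0.9" --pt "0 -2.8 0 -0.5 0 0.6 0.9" --pt "0 -2.8 0 -0.5 0 0.6 0.9"

```text
clock: 12.25
position: [0.5413, -0.166, 0.2363]
ee_rot: [-1.64, 2.674, 0.002]
force: [-0.2, 0.8, 0.7]
width: 0.9
gripper_force: 0.0
```

drive_tool --pt "0 0 1.7 0 -0.3 0 0.9" --pt "0 0 3.4 0 -0.6 0 0.9" --pt "0 0 5.1 0 -0.9 0 0.9" --pt "0 0 6.8 0 -1.2 0 0.9" --pt "0 0 8.5 0 -1.5 0 0.9"

```text
clock: 12.75
position: [0.5448, -0.2258, 0.2354]
ee_rot: [2.51, -1.886, 0.003]
force: [-0.0, 0.1, 0.2]
width: 0.903
gripper_force: 0.0
```

drive_tool --pt "0 0 1.7 0 -0.3 0 0.9" --pt "0 0 3.4 0 -0.6 0 0.9" --pt "0 0 5.1 0 -0.9 0 0.9" --pt "0 0 6.8 0 -1.2 0 0.9" --pt "0 0 8.5 0 -1.5 0 0.9"

```text
clock: 13.25
position: [0.5448, -0.286, 0.2354]
ee_rot: [3.024, -0.849, 0.005]
force: [0.6, -0.1, 0.4]
width: 0.902
gripper_force: 0.0
```

drive_tool --pt "0 0 1.7 0 -0.3 0 0.9" --pt "0 0 3.4 0 -0.6 0 0.9" --pt "0 0 5.1 0 -0.9 0 0.9" --pt "0 0 6.8 0 -1.2 0 0.9" --pt "0 0 8.5 0 -1.5 0 0.9"

```text
clock: 13.75
position: [0.5447, -0.3461, 0.2354]
ee_rot: [-3.126, -0.305, -0.007]
force: [-0.5, 0.3, -0.6]
width: 0.896
gripper_force: 0.0
```

drive_tool --pt "0 0 1.7 0 0 0 0.9" --pt "0 0 3.4 0 0 0 0.9" --pt "0 0 5.1 0 0 0 0.9" --pt "0 0 6.8 0 0 0 0.9" --pt "0 0 8.5 0 0 0 0.9"

```text
clock: 14.25
position: [0.5446, -0.3457, 0.2354]
ee_rot: [-2.802, -1.416, -0.007]
force: [-0.2, 1.3, 0.4]
width: 0.898
gripper_force: 0.0
```

```bash
python3 -c "
from h import *
from cell import arm
brief(arm.observe())"
```

```text
t 14.25 p [ 0.5446 -0.3457  0.2354] z [ 0.003  0.003 -1.   ] y [ 0.805 -0.593  0.   ] q [ 0.197  0.479  0.44   1.534 -0.219  1.176  0.043] F [-0.2  1.3  0.4] w 82.7 g 0.0
```

drive_tool --pt "0 0 1.7 0 -0.2 0 0.9" --pt "0 0 3.4 0 -0.4 0 0.9" --pt "0 0 5.1 0 -0.6 0 0.9" --pt "0 0 6.8 0 -0.8 0 0.9" --pt "0 0 8.5 0.05 -0.85 0 0.9"

```text
clock: 14.75
position: [0.546, -0.381, 0.2354]
ee_rot: [-2.1, -2.333, -0.005]
force: [-0.2, -1.1, 0.0]
width: 0.9
gripper_force: 0.0
```

drive_tool --pt "0 0 1.7 0 0 0 0.9" --pt "0 0 3.4 0 0 0 0.9" --pt "0 0 5.1 0 0 0 0.9" --pt "0 0 6.8 0 0 0 0.9" --pt "0 0 8.5 0 0 0 0.9"

```text
clock: 15.25
position: [0.5465, -0.3798, 0.2354]
ee_rot: [-1.109, -2.935, -0.004]
force: [-1.0, 0.8, -0.6]
width: 0.898
gripper_force: 0.0
```

drive_tool --pt "0 0 1.7 0 0 0 0.9" --pt "0 0 3.4 0 0 0 0.9" --pt "0 0 5.1 0 0 0 0.9" --pt "0 0 6.9 0 0 0 0.9" --pt "0 0 6.9 0 0 0 0.9"

```text
clock: 15.75
position: [0.5464, -0.38, 0.2353]
ee_rot: [-0.195, -3.132, -0.003]
force: [0.8, -0.0, 0.5]
width: 0.905
gripper_force: 0.0
```

drive_tool --pt "0.2 1.7 0 0 0 -0.5 0.9" --pt "0.4 3.4 0 0 0 -1 0.9" --pt "0.6 5.1 0 0 0 -1.5 0.9" --pt "0.8 6.8 0 0 0 -2 0.9" --pt "1.0 8.5 0 0 0 -2.5 0.9"

```text
clock: 16.25
position: [0.5474, -0.3795, 0.1355]
ee_rot: [-0.157, -2.383, -0.049]
force: [0.6, -0.6, 1.1]
width: 0.9
gripper_force: 0.0
```

drive_tool --pt "0 0 0 0 0 0 0.9" --pt "0 0 0 0 0 0 0.9"

```text
clock: 16.45
position: [0.5461, -0.3792, 0.1308]
ee_rot: [-0.153, -2.382, -0.052]
force: [0.6, -0.5, 1.8]
width: 0.898
gripper_force: 0.0
```

```bash
python3 -c "
from h import *
from cell import arm
brief(arm.observe())"; python3 fitk.py
```

```text
t 16.45 p [ 0.5461 -0.3792  0.1308] z [-0.681  0.082 -0.728] y [ 0.125  0.992 -0.006] q [0.387 1.075 0.079 0.827 0.168 1.959 1.898] F [ 0.6 -0.5  1.8] w 82.7 g 0.0
[ 2.900e-01  5.860e-01  4.350e-01  4.010e-01  1.000e-02 -1.200e-02
  2.000e-02 -4.300e-02 -2.000e-03 -3.700e-02  4.700e-02  9.000e-03
 -4.800e-02  1.493e+00 -1.000e-03 -8.000e-03] mm [ 7.6  4.2  5.2  2.8  7.1  2.9 12.3  9.2  1.3  8.1  9.9] rad [0.004 0.011 0.007 0.008 0.013 0.008 0.035 0.037 0.02  0.032 0.009]
```

drive_tool --pt "0 0 0 0 0 -0.9 0.9" --pt "0 0.3 0 0 0 -1.8 0.9" --pt "0 0.6 0 0 0 -2.5 0.9" --pt "0 0.8 0 0 0 -2.85 0.9" --pt "0 0.8 0 0 0 -2.85 0.9"

```text
clock: 16.95
position: [0.5471, -0.3806, 0.0237]
ee_rot: [-0.154, -2.321, -0.044]
force: [-0.1, 0.4, -0.5]
width: 0.898
gripper_force: 0.0
```

drive_tool --pt "0 0 0 0 0 0 0.9"

```text
clock: 17.05
position: [0.5478, -0.3811, 0.025]
ee_rot: [-0.154, -2.323, -0.043]
force: [0.5, -0.1, 0.5]
width: 0.902
gripper_force: 0.0
```

```bash
python3 -c "
from h import *
from cell import arm
brief(arm.observe())
im=arm.get_image('side')['pixels'][190:370,190:430]
cv2.imwrite('pics/p5.png',cv2.resize(im[:,:,::-1],None,fx=3,fy=3,interpolation=cv2.INTER_CUBIC))"
```

```text
t 17.05 p [ 0.5478 -0.3811  0.025 ] z [-0.723  0.079 -0.687] y [ 0.125  0.992 -0.017] q [0.38  1.224 0.084 0.793 0.169 1.902 1.869] F [ 0.5 -0.1  0.5] w 82.9 g 0.0
```

View pics/p5.png

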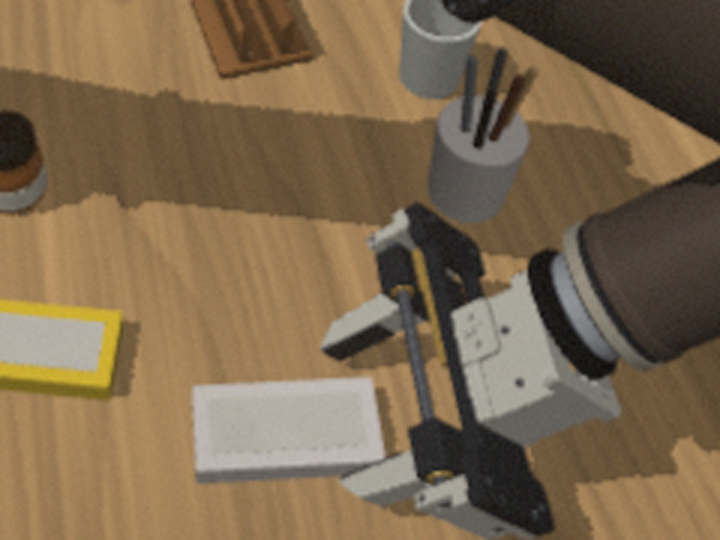

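drive_tool --pt "0 0.2 0 -0.05 0 -0.15 0.9" --pt "0 0.4 0 -0.05 0 -0.3 0.9" --pt "0 0.4 0 -0.05 0 -0.3 0.9" --pt "0 0.4 0 -0.05 0 -0.3 0.4" --pt "0 0.4 0 -0.05 0 -0.3 0.4" --force 35

```text
clock: 17.6
position: [0.5445, -0.3797, 0.0087]
ee_rot: [-0.15, -2.282, -0.043]
force: [-0.1, 1.7, 1.0]
width: 0.778
gripper_force: 0.4
```

drive_tool --pt "0 0 0 0 0 0 0.4" --pt "0 0 0 0 0 0 0.4" --pt "0 0 0 0 0 0 0.4" --pt "0 0 0 0 0 0 0.4"

```text
clock: 18.0
position: [0.5443, -0.3801, 0.0089]
ee_rot: [-0.151, -2.282, -0.043]
force: [-0.6, -0.2, -0.0]
width: 0.605
gripper_force: 35.0
```

```bash
python3 -c "
from h import *
from cell import arm
brief(arm.observe())"; python3 fitk.py
python3 - <<'E'
from kin import *
x=np.load("x.npy")
for z in(.1,.13,.17):
  for xx in(.56,.57):
    for tau in(35,40,45,50):
        b=ik(np.array([xx,-.008,z]),ori(5.5,tau,1),x,30)
        b.sort(key=lambda q:-np.minimum(q-lo,hi-q).min())
        for q in b[:2]: print(z,xx,tau,np.round(q,2),"m",round(np.minimum(q-lo,hi-q).min(),2))
E
```

```text
t 18.0 p [ 0.5443 -0.3801  0.0089] z [-0.75   0.081 -0.656] y [ 0.123  0.992 -0.019] q [0.374 1.268 0.094 0.76  0.172 1.929 1.871] F [-0.6 -0.2 -0. ] w 55.7 g 35.0
[ 2.850e-01  5.880e-01  4.340e-01  3.970e-01  1.300e-02 -8.000e-03
  2.100e-02 -3.700e-02 -6.000e-03 -3.900e-02  4.500e-02  3.000e-03
 -4.300e-02  1.503e+00 -1.000e-03 -8.000e-03] mm [ 7.5  4.8  5.4  3.1  7.2  3.1 14.3  9.5  1.2  4.6  3.   3.1 11. ] rad [0.01  0.015 0.012 0.014 0.017 0.014 0.03  0.038 0.024 0.018 0.02  0.021
 0.016]
0.1 0.56 35 [-0.7   0.56  1.03  2.5   4.23  0.77 -2.55] m 0.07
0.1 0.56 35 [ 0.73  0.52 -1.05  2.51  2.29  0.58 -0.67] m 0.06
0.1 0.56 40 [-0.78  0.82  1.32  2.57  4.24  1.19 -2.57] m 0.0
0.1 0.57 35 [-0.69  0.55  1.    2.48  4.23  0.75 -2.56] m 0.09
0.1 0.57 35 [-0.25  0.38  0.35  2.49  3.79  0.48 -2.11] m 0.08
0.1 0.57 40 [-0.68  0.64  1.05  2.56  4.09  0.95 -2.42] m 0.01
0.1 0.57 40 [ 0.67  0.56 -0.95  2.57  2.57  0.71 -0.9 ] m 0.0
0.13 0.56 35 [-0.71  0.42  0.99  2.47  4.31  0.61 -2.62] m 0.1
0.13 0.56 35 [ 0.66  0.35 -0.87  2.48  2.43  0.37 -0.81] m 0.09
0.13 0.56 40 [-0.74  0.53  1.09  2.
[... 349 characters left out ...]
0.17 0.56 35 [-0.07  0.17  0.13  2.43  4.16  0.23 -2.48] m 0.11
0.17 0.56 35 [ 0.72  0.23 -0.9   2.43  2.19  0.21 -0.59] m 0.09
0.17 0.56 40 [-0.81  0.36  1.1   2.5   4.25  0.64 -2.54] m 0.07
0.17 0.56 40 [ 0.81  0.29 -1.01  2.52  2.59  0.39 -0.97] m 0.05
0.17 0.56 45 [-0.86  0.55  1.32  2.57  4.23  0.96 -2.51] m 0.0
0.17 0.57 35 [-0.1   0.19  0.16  2.41  4.23  0.23 -2.54] m 0.11
0.17 0.57 35 [ 0.62  0.23 -0.78  2.41  2.29  0.19 -0.69] m 0.07
0.17 0.57 40 [-0.76  0.35  1.03  2.48  4.22  0.6  -2.53] m 0.09
0.17 0.57 40 [ 0.86  0.34 -1.11  2.5   2.4   0.43 -0.78] m 0.07
0.17 0.57 45 [-0.68  0.39  0.97  2.57  4.    0.76 -2.29] m 0.0
0.17 0.57 45 [ 0.93  0.48 -1.27  2.57  2.43  0.67 -0.78] m 0.0
```

drive_tool --pt "0 0 0 0 0 0.5 0.4" --pt "0 0 0 0 0 1.5 0.4" --pt "-0.15 -1.2 0 0 0 2.5 0.4" --pt "-0.3 -2.5 0 0 0 3.5 0.4" --pt "-0.5 -4 0 0 0 4.5 0.4"

```text
clock: 18.5
position: [0.545, -0.3796, 0.1909]
ee_rot: [-0.177, -2.638, -0.019]
force: [1.3, -1.4, -2.2]
width: 0.61
gripper_force: 34.9
```

drive_tool --pt "-0.15 -1.3 0 0 0 0.5 0.4" --pt "-0.3 -2.6 0 0 0 1 0.4" --pt "-0.5 -3.9 0 0 0 1.3 0.4" --pt "-0.6 -5 0 0 0 1.5 0.4" --pt "-0.6 -5 0 0 0 1.5 0.4"

```text
clock: 19.0
position: [0.5419, -0.3816, 0.2535]
ee_rot: [-0.216, -3.076, 0.017]
force: [-1.3, -0.2, -3.3]
width: 0.611
gripper_force: 34.9
```

```bash
python3 -c "
from h import *
from cell import arm
brief(arm.observe())"
```

```text
t 19.0 p [ 0.5419 -0.3816  0.2535] z [-0.059 -0.007 -0.998] y [ 0.14   0.99  -0.015] q [0.501 0.509 0.021 1.386 0.026 1.295 1.942] F [-1.3 -0.2 -3.3] w 56.2 g 34.9
```

drive_tool --pt "0 0 0.5 0 1 0 0.4" --pt "0 0 1 0 2.1 0 0.4" --pt "0 0 1.5 0.1 3.2 0 0.4" --pt "0 0 2 0.2 4.3 0 0.4" --pt "0 0 2.5 0.3 5.3 0 0.4"

```text
clock: 19.5
position: [0.5561, -0.1653, 0.2487]
ee_rot: [0.13, -3.073, 0.022]
force: [1.3, 0.3, -4.3]
width: 0.609
gripper_force: 34.9
```

drive_tool --pt "0.1 -1.2 0 0 0.9 -0.1 0.4" --pt "0.1 -2.4 0 0.1 1.8 -0.2 0.4" --pt "0.2 -3.6 0 0.2 2.7 -0.3 0.4" --pt "0.3 -4.8 0 0.2 3.4 -0.5 0.4" --pt "0.4 -6 0 0.2 3.8 -0.7 0.4"

```text
clock: 20.0
position: [0.5641, -0.0126, 0.2209]
ee_rot: [-0.109, 2.676, 0.002]
force: [1.5, -1.0, -4.9]
width: 0.603
gripper_force: 34.9
```

drive_tool --pt "0 0 0 0 0 0 0.4"

```text
clock: 20.1
position: [0.5587, -0.0133, 0.2166]
ee_rot: [-0.111, 2.685, 0.0]
force: [-1.1, -0.4, -4.0]
width: 0.6
gripper_force: 34.9
```

```bash
python3 -c "
from h import *
from cell import arm
brief(arm.observe())"
```

```text
t 20.1 p [ 0.5587 -0.0133  0.2166] z [ 0.438  0.018 -0.899] y [-0.079  0.997 -0.018] q [ 0.084  0.131 -0.185  2.141  0.115  0.421  1.465] F [-1.1 -0.4 -4. ] w 55.2 g 34.9
```

drive_tool --pt "0 -0.5 0 0 0 0 0.4" --pt "0 -1 0 0 0 0 0.4" --pt "0 -1.5 0 0 0 0 0.4" --pt "0 -2 0 0 0 0 0.4" --pt "0 -2.5 0 0 0 0 0.4"

```text
clock: 20.6
position: [0.5632, -0.0179, 0.2179]
ee_rot: [-0.102, 2.499, -0.023]
force: [-0.6, -0.3, -4.9]
width: 0.61
gripper_force: 34.9
```

drive_tool --pt "0 0 0 0 0 0 0.4" --pt "0 0 0 0 0 0 0.4"

```text
clock: 20.8
position: [0.5638, -0.02, 0.2188]
ee_rot: [-0.096, 2.498, -0.022]
force: [0.1, -0.5, -4.2]
width: 0.61
gripper_force: 34.9
```

```bash
python3 -c "
from h import *
from cell import arm
brief(arm.observe())"
```

```text
t 20.8 p [ 0.5638 -0.02    0.2188] z [ 0.599  0.007 -0.801] y [-0.064  0.997 -0.039] q [ 0.106  0.096 -0.209  2.293  0.551  0.134  1.028] F [ 0.1 -0.5 -4.2] w 56.1 g 34.9
```

drive_tool --pt "0.2 0 0.2 0.1 0.05 -0.3 0.4" --pt "0.45 0 0.36 0.22 0.15 -0.6 0.4" --pt "0.45 0 0.36 0.22 0.15 -0.9 0.4" --pt "0.45 0 0.36 0.22 0.15 -1.2 0.4" --pt "0.45 0 0.36 0.22 0.15 -1.5 0.4"

```text
clock: 21.3
position: [0.5703, -0.0201, 0.1721]
ee_rot: [-0.114, 2.505, 0.015]
force: [0.5, 0.3, -3.8]
width: 0.605
gripper_force: 34.9
```

drive_tool --pt "0 0 0 0 0 0 0.4" --pt "0 0 0 0 0 0 0.4"

```text
clock: 21.5
position: [0.5694, -0.0191, 0.1718]
ee_rot: [-0.116, 2.507, 0.017]
force: [-0.1, -0.0, -2.7]
width: 0.603
gripper_force: 34.9
```

```bash
python3 -c "
from h import *
from cell import arm
brief(arm.observe())"
```

```text
t 21.5 p [ 0.5694 -0.0191  0.1718] z [ 0.589  0.039 -0.807] y [-0.087  0.996 -0.015] q [ 0.502  0.247 -0.636  2.304  1.577  0.149  0.063] F [-0.1 -0.  -2.7] w 55.5 g 34.9
```

drive_tool --pt "0.1 -0.1 0 0.09 0.1 -0.2 0.4" --pt "0.2 -0.2 0 0.09 0.1 -0.4 0.4" --pt "0.2 -0.3 0 0.09 0.1 -0.5 0.4" --pt "0.2 -0.3 0 0.09 0.1 -0.5 0.4" --pt "0.2 -0.3 0 0.09 0.1 -0.5 0.4"

```text
clock: 22.0
position: [0.5727, -0.0148, 0.1521]
ee_rot: [-0.109, 2.48, 0.037]
force: [-0.2, 0.0, -3.3]
width: 0.606
gripper_force: 34.9
```

Run:
```python
from h import *
from cell import arm
s=arm.observe();brief(s);d={n:arm.get_image(n) for n in("scene","side","wrist")}
d["wrist"]=wcam(s,d["wrist"]);pickle.dump((s,d),open("k2.pkl","wb"))
def crop(n,x0,y0,x1,y1,k):
    im=cv2.resize(d[n]["pixels"][y0:y1,x0:x1,::-1],None,fx=k,fy=k,interpolation=cv2.INTER_CUBIC);im=cv2.convertScaleAbs(im,alpha=1.4)
    for v in range((x0+9)//10*10,x1,10): cv2.putText(im,str(v),(int((v-x0+.5)*k)-9,8),0,.3,(0,255,0))
    for v in range((y0+9)//10*10,y1,10): cv2.putText(im,str(v),(0,int((v-y0+.5)*k)+3),0,.3,(0,255,0))
    return im
a=crop("side",240,150,320,225,5);b=crop("scene",215,150,295,240,4.17)
w=cv2.resize(d["wrist"]["pixels"][:,:,::-1],(400,300))
b=cv2.resize(b,(333,375));c=np.zeros((600,800,3),np.uint8);c[:375,:400]=a;c[:375,400:733]=b;c[300:,400:]=0
c[375:600,:300]=cv2.resize(w,(300,225));cv2.imwrite("pics/k2.png",c)
x=c;x[:375,400:733]=b;cv2.imwrite("pics/k2.png",x)
```

```text
t 22.0 p [ 0.5727 -0.0148  0.1521] z [ 0.61   0.054 -0.79 ] y [-0.088  0.996 -0.   ] q [ 0.634  0.34  -0.814  2.332  2.001  0.255 -0.338] F [-0.2  0.  -3.3] w 55.8 g 34.9
```

drive_tool --pt "0 0 0 -0.03 0 -0.15 0.4" --pt "0 0 0 -0.03 0 -0.3 0.4" --pt "0 0 0 -0.03 0 -0.45 0.4" --pt "0 0 0 -0.03 0 -0.5 0.4" --pt "0 0 0 -0.03 0 -0.5 0.4"

```text
clock: 22.65
position: [0.571, -0.0143, 0.1312]
ee_rot: [-0.11, 2.48, 0.039]
force: [-0.2, 0.5, -2.8]
width: 0.605
gripper_force: 34.9
```

```bash
python3 -c "
from h import *
from cell import arm
brief(arm.observe())"
```

```text
t 22.65 p [ 0.571  -0.0143  0.1312] z [ 0.61   0.055 -0.791] y [-0.089  0.996  0.001] q [ 0.668  0.413 -0.877  2.353  2.097  0.339 -0.415] F [-0.2  0.5 -2.8] w 55.7 g 34.9
```

drive_tool --pt "0 0 0 0 0 -0.15 0.4" --pt "0 0 0 0 0 -0.3 0.4" --pt "0 0 0 0 0 -0.45 0.4" --pt "0 0 0 0 0 -0.55 0.4" --pt "0 0 0 0 0 -0.55 0.4"

```text
clock: 23.15
position: [0.5708, -0.0142, 0.1088]
ee_rot: [-0.11, 2.481, 0.039]
force: [-0.6, -0.1, -3.0]
width: 0.606
gripper_force: 34.9
```

```bash
python3 -c "
from h import *
from cell import arm
brief(arm.observe())"
```

```text
t 23.15 p [ 0.5708 -0.0142  0.1088] z [ 0.61   0.055 -0.791] y [-0.089  0.996  0.001] q [ 0.678  0.49  -0.913  2.371  2.17   0.426 -0.466] F [-0.6 -0.1 -3. ] w 55.7 g 34.9
```

drive_tool --pt "0 0 0 0 0 -0.08 0.4" --pt "0 0 0 0 0 -0.13 0.4" --pt "0 0 0 0 0 -0.16 0.4" --pt "0 0 0 0 0 -0.18 0.4" --pt "0 0 0 0 0 -0.18 0.4"

```text
clock: 23.65
position: [0.5713, -0.0143, 0.1026]
ee_rot: [-0.111, 2.479, 0.038]
force: [-0.2, 0.2, -2.4]
width: 0.608
gripper_force: 34.9
```

drive_tool --pt "0 0 0 0 0 -0.02 0.4" --pt "0 0 0 0 0 -0.03 0.4" --pt "0 0 0 0 0 -0.03 0.4"

```text
clock: 23.95
position: [0.5713, -0.0143, 0.1014]
ee_rot: [-0.111, 2.479, 0.038]
force: [0.1, -0.2, -2.7]
width: 0.606
gripper_force: 34.9
```

drive_tool --pt "0 0 0 0 0 -0.02 0.4" --pt "0 0 0 0 0 -0.03 0.4" --pt "0 0 0 0 0 -0.03 0.4"

```text
clock: 24.25
position: [0.5723, -0.0142, 0.1012]
ee_rot: [-0.111, 2.477, 0.037]
force: [-3.3, -1.5, 8.0]
width: 0.603
gripper_force: 34.9
```

drive_tool --pt "0 0 0 0 0 -0.01 0.4" --pt "0 0 0 0 0 -0.02 0.4" --pt "0 0 0 0 0 -0.02 0.4"

```text
clock: 24.55
position: [0.573, -0.0143, 0.1011]
ee_rot: [-0.111, 2.475, 0.036]
force: [-3.6, -2.2, 12.8]
width: 0.607
gripper_force: 35.0
```

drive_tool --pt "0 0 0 0 0 0.02 0.4" --pt "0 0 0 0 0 0.02 0.63" --pt "0 0 0 0 0 0.02 0.67" --pt "0 0 0 0 0 0.02 0.72" --pt "0 0 0 0 0 0.02 0.8"

```text
clock: 25.05
position: [0.5713, -0.0142, 0.1001]
ee_rot: [-0.111, 2.479, 0.038]
force: [-0.5, 0.3, -0.3]
width: 0.764
gripper_force: 0.0
```

drive_tool --pt "0 0 0 -0.2 0 0.2 0.8" --pt "0 0 0 -0.45 -0.04 0.6 0.8" --pt "0 0 0 -0.8 -0.07 1.1 0.8" --pt "0 0 0 -1.2 -0.1 1.7 0.8" --pt "0 0 0 -1.6 -0.14 2.3 0.8"

```text
clock: 25.55
position: [0.5131, -0.0206, 0.1817]
ee_rot: [-0.11, 2.482, 0.033]
force: [-0.3, -0.5, -0.2]
width: 0.803
gripper_force: 0.0
```

drive_tool --pt "0 0 0 0 0 1 0.8" --pt "0 0 0 0 0 2 0.8" --pt "0 0 0 0 0 2 0.8"

```text
clock: 25.85
position: [0.5086, -0.0375, 0.2011]
ee_rot: [-0.088, 2.501, -0.009]
force: [-0.6, -0.1, -0.2]
width: 0.802
gripper_force: 0.0
```

Run:
```python
from h import *
from cell import arm
s=arm.observe();brief(s);d={n:arm.get_image(n) for n in("scene","side")};pickle.dump((s,d),open("k3.pkl","wb"))
def crop(n,x0,y0,x1,y1,k):
    im=cv2.resize(d[n]["pixels"][y0:y1,x0:x1,::-1],None,fx=k,fy=k,interpolation=cv2.INTER_CUBIC);im=cv2.convertScaleAbs(im,alpha=1.4)
    for v in range((x0+9)//10*10,x1,10): cv2.putText(im,str(v),(int((v-x0+.5)*k)-9,8),0,.3,(0,255,0));cv2.line(im,(int((v-x0+.5)*k),10),(int((v-x0+.5)*k),16),(0,255,0))
    for v in range((y0+9)//10*10,y1,10): cv2.putText(im,str(v),(0,int((v-y0+.5)*k)+3),0,.3,(0,255,0));cv2.line(im,(20,int((v-y0+.5)*k)),(26,int((v-y0+.5)*k)),(0,255,0))
    return im
cv2.imwrite("pics/k3.png",np.hstack([crop("side",245,145,310,220,6),crop("scene",220,150,288,225,6)]))
```

```text
t 25.85 p [ 0.5086 -0.0375  0.2011] z [ 0.597  0.014 -0.802] y [-0.061  0.998 -0.028] q [ 1.024  0.154 -1.105  2.367  1.178  0.153  0.483] F [-0.6 -0.1 -0.2] w 73.8 g 0.0
```

View pics/k3.png

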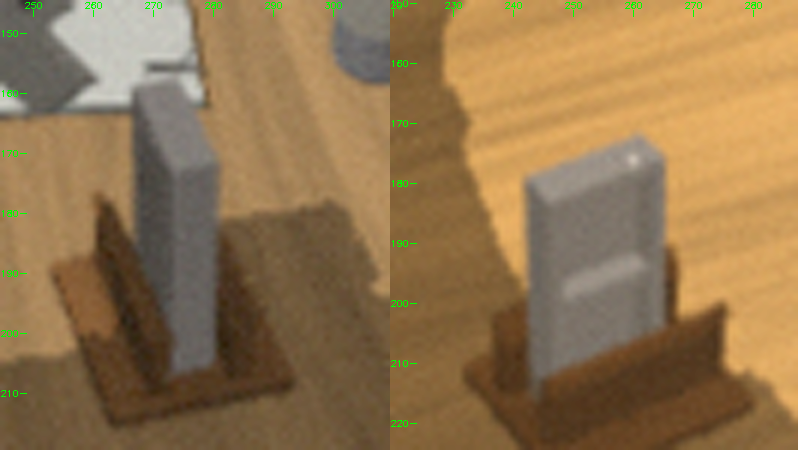

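Run:
```python
from h import *
s,d=pickle.load(open("k3.pkl","rb"))
for n,p,o in(("side",[(133,90),(180,80),(218,157),(173,172)],(245,145)),("scene",[(135,178),(250,135),(275,155),(158,203)],(220,150))):
    w=ray(d[n],np.array(p)/6-.5+o,.13);print(n,np.round(w*1000).tolist())
    if n=="side":print(fit(w,np.array([[-10,28],[10,28],[10,-28],[-10,-28]])/1000))
    else:print(fit(w,np.array([[-10,-28],[-10,28],[10,28],[10,-28]])/1000))
```

```text
side [[549.0, 11.0, 130.0], [570.0, 14.0, 130.0], [575.0, -36.0, 130.0], [555.0, -42.0, 130.0]]
(array([ 562.2,  -13. , -353. ]), np.float64(3.6))
scene [[555.0, -45.0, 130.0], [550.0, 10.0, 130.0], [565.0, 13.0, 130.0], [573.0, -43.0, 130.0]]
(array([560.6, -16.4,   6.5]), np.float64(2.2))
```

```bash
python3 fitk.py|tail -1
python3 - <<'E'
from kin import *
x=np.load("x.npy")
for a in(10,20):
  for tau in(-44,-48):
    b=ik(np.array([.562,-.0145,.07+a/1000]),ori(5.5,tau,1),x,20)
    b.sort(key=lambda q:-np.minimum(q-lo,hi-q).min())
    for q in b[:2]: print("K3",a,tau,np.round(q,2),"m",round(np.minimum(q-lo,hi-q).min(),2))
  for z in(.018,.08):
   for tau in(42,46,50):
    b=ik(np.array([.5435-a*.9945/1000,.2075+a*.1/1000,z]),ori(-6,tau,1),x,30)
    b.sort(key=lambda q:-np.minimum(q-lo,hi-q).min())
    for q in b[:2]: print("K4",a,z,tau,np.round(q,2),"m",round(np.minimum(q-lo,hi-q).min(),2))
E
```

```text
0.011 0.031 0.031 0.024 0.035 0.039 0.043 0.012 0.015]
K3 10 -44 [-0.01  0.99 -0.16  1.17  0.13  1.77  1.49] m 0.23
K3 10 -44 [-0.22  1.01  0.3   1.17 -0.13  1.77  1.74] m 0.23
K3 10 -48 [-0.    1.04 -0.19  1.1   0.15  1.85  1.48] m 0.15
K3 10 -48 [ 0.13  1.08 -0.51  1.1   0.33  1.89  1.3 ] m 0.11
K4 10 0.018 42 [-0.08  0.95 -1.03  2.38  2.02  1.38 -1.08] m 0.19
K4 10 0.018 42 [-0.48  0.7  -0.42  2.38  2.13  0.92 -1.35] m 0.19
K4 10 0.018 46 [-0.1   1.04 -1.07  2.41  2.08  1.55 -1.13] m 0.16
K4 10 0.018 46 [-0.57  0.74 -0.35  2.41  2.19  1.   -1.48] m 0.16
K4 10 0.018 50 [-0.12  1.15 -1.12  2.44  2.13  1.75 -1.16] m 0.13
K4 10 0.018 50 [-0.66  0.79 -0.28  2.44  2.23  1.09 -1.6 ] m 0.13
K4 10 0.08 42 [-0.15  0.67 -0.89  2.36  1.89  1.09 -1.03] m 0.21
K4 10 0.08 42 [-0.45  0.54 -0.45  2.36  1.96  0.81 -1.16] m 0.21
K4 10 0.08 46 [-0.12  0.78 -1.01  2.4   1.95  1.32 -1.09] m 0.17
K4 10 0.08 46 [-0.53  0.57 -0.39  2.4   2.04  0.9  -1.3 ] m 0.17
K4 10 0.08 50 [-0.16  0.86 -1.03  2.43  2.    1.47 -1.16] m 0.14
K4 10 0.08 50 [-0.6   0.62 -0.35  2.43  2.1   1.   -1.42] m 0.14
K3 20 -44 [-0. 
[... 192 characters left out ...]
5   0.7  -0.41  2.4   2.12  0.92 -1.38] m 0.17
K4 20 0.018 46 [-0.11  1.06 -1.1   2.43  2.06  1.6  -1.14] m 0.14
K4 20 0.018 46 [-0.59  0.74 -0.34  2.43  2.18  1.01 -1.5 ] m 0.14
K4 20 0.018 50 [-0.14  1.16 -1.12  2.45  2.11  1.77 -1.18] m 0.12
K4 20 0.018 50 [-0.36  0.92 -0.74  2.45  2.13  1.42 -1.39] m 0.12
K4 20 0.08 42 [-0.15  0.67 -0.91  2.38  1.88  1.11 -1.05] m 0.19
K4 20 0.08 42 [-0.47  0.53 -0.44  2.38  1.95  0.82 -1.18] m 0.19
K4 20 0.08 46 [-0.25  0.69 -0.83  2.42  1.96  1.18 -1.17] m 0.15
K4 20 0.08 46 [-0.56  0.57 -0.39  2.42  2.03  0.91 -1.32] m 0.15
K4 20 0.08 50 [-0.19  0.84 -1.01  2.45  1.99  1.46 -1.2 ] m 0.12
K4 20 0.08 50 [-0.64  0.61 -0.33  2.45  2.09  1.   -1.44] m 0.12
```

drive_tool --pt "0 1 0 0 0.1 0.6 0.8" --pt "0 2.3 0 0.2 0.2 1.4 0.9" --pt "0 3.9 0 0.5 0.3 2 0.9" --pt "0 5.5 0.2 0.8 0.4 2.2 0.9" --pt "0 7.2 0.3 1.2 0.5 2.2 0.9"

```text
clock: 26.45
position: [0.5543, -0.0224, 0.2884]
ee_rot: [-0.074, 2.834, -0.054]
force: [1.6, 0.4, 1.2]
width: 0.897
gripper_force: 0.0
```

```bash
python3 -c "
from h import *
from cell import arm
brief(arm.observe())"
```

```text
t 26.45 p [ 0.5543 -0.0224  0.2884] z [ 0.302 -0.029 -0.953] y [-0.045  0.998 -0.045] q [ 0.876  0.279 -1.16   1.861  0.453  0.913  1.157] F [1.6 0.4 1.2] w 82.5 g 0.0
```

drive_tool --pt "0.1 1.6 0.2 0.5 0.1 0 0.9" --pt "0.2 3.2 0.4 1 0.2 0 0.9" --pt "0.3 4.9 0.5 1.5 0.2 0 0.9" --pt "0.3 6.6 0.6 1.9 0.2 0 0.9" --pt "0.3 8.2 0.6 2.1 0.2 0 0.9"

```text
clock: 26.95
position: [0.64, -0.0155, 0.2835]
ee_rot: [0.138, -2.725, -0.017]
force: [1.0, -0.9, 0.0]
width: 0.898
gripper_force: 0.0
```

drive_tool --pt "0 1.6 0 0 0 -0.3 0.9" --pt "0 3.2 0 0 0 -0.8 0.9" --pt "0 4.5 0 0 0 -1.4 0.9" --pt "0 4.5 0 0 0 -1.9 0.9" --pt "0 4.5 0 0 0 -2.2 0.9"

```text
clock: 27.45
position: [0.6295, -0.0181, 0.2241]
ee_rot: [0.099, -2.482, -0.053]
force: [-0.7, -0.7, -0.8]
width: 0.903
gripper_force: 0.0
```

drive_tool --pt "0 0 0 0 0 0 0.9" --pt "0 0 0 0 0 0 0.9"

```text
clock: 27.65
position: [0.6301, -0.0165, 0.2263]
ee_rot: [0.107, -2.486, -0.059]
force: [0.1, 1.0, -0.4]
width: 0.901
gripper_force: 0.0
```

```bash
python3 -c "
from h import *
from cell import arm
brief(arm.observe())"
```

```text
t 27.65 p [ 0.6301 -0.0165  0.2263] z [-0.608  0.017 -0.794] y [-0.062  0.996  0.069] q [-0.088  0.903  0.132  0.907 -0.112  1.991  1.675] F [ 0.1  1.  -0.4] w 82.9 g 0.0
```

drive_tool --pt "-0.3 0 0.2 0 0.05 -0.5 0.9" --pt "-0.6 0.3 0.4 0 0.1 -1.0 0.9" --pt "-0.8 0.8 0.45 0 0.1 -1.4 0.9" --pt "-0.8 1.3 0.45 0 0.1 -1.6 0.9" --pt "-0.8 1.6 0.45 0 0.1 -1.7 0.9"

```text
clock: 28.15
position: [0.6207, -0.0115, 0.1515]
ee_rot: [0.124, -2.354, 0.027]
force: [-0.4, 0.4, -0.3]
width: 0.899
gripper_force: 0.0
```

drive_tool --pt "0 0 0 0 0 0 0.9" --pt "0 0 0 0 0 0 0.9"

```text
clock: 28.35
position: [0.6213, -0.0125, 0.1542]
ee_rot: [0.123, -2.358, 0.026]
force: [-0.2, 0.1, -0.0]
width: 0.9
gripper_force: 0.0
```

```bash
python3 -c "
from h import *
from cell import arm
brief(arm.observe())"
```

```text
t 28.35 p [ 0.6213 -0.0125  0.1542] z [-0.701 -0.055 -0.711] y [-0.096  0.995  0.018] q [-0.152  1.031  0.218  0.902 -0.115  2.002  1.708] F [-0.2  0.1 -0. ] w 82.8 g 0.0
```

drive_tool --pt "-0.1 0 0 -0.2 -0.05 -0.4 0.9" --pt "-0.2 0 0 -0.5 -0.05 -0.7 0.9" --pt "-0.2 0 0 -0.8 -0.05 -1.0 0.9" --pt "-0.2 0 0 -1.1 -0.05 -1.3 0.9" --pt "-0.2 0 0 -1.3 -0.05 -1.45 0.9"

```text
clock: 28.85
position: [0.569, -0.0144, 0.0961]
ee_rot: [0.115, -2.358, 0.047]
force: [0.1, 0.8, 0.2]
width: 0.905
gripper_force: 0.0
```

drive_tool --pt "0 0 0 0 0 0 0.9" --pt "0 0 0 0 0 0 0.9"

```text
clock: 29.05
position: [0.5701, -0.0144, 0.0968]
ee_rot: [0.115, -2.359, 0.046]
force: [0.1, -0.8, 0.4]
width: 0.9
gripper_force: 0.0
```

```bash
python3 -c "
from h import *
from cell import arm
brief(arm.observe())"
```

```text
t 29.05 p [ 0.5701 -0.0144  0.0968] z [-0.7   -0.068 -0.711] y [-0.097  0.995  0.001] q [-0.177  0.986  0.212  1.153 -0.101  1.796  1.7  ] F [ 0.1 -0.8  0.4] w 82.8 g 0.0
```

drive_tool --pt "0 0.3 0 -0.1 0 -0.1 0.9" --pt "0 0.3 0 -0.2 0 -0.17 0.9" --pt "0 0.3 0 -0.2 0 -0.17 0.8" --pt "0 0.3 0 -0.2 0 -0.17 0.7" --pt "0 0.3 0 -0.2 0 -0.17 0.66" --force 10

```text
clock: 29.55
position: [0.5615, -0.0143, 0.0887]
ee_rot: [0.114, -2.331, 0.045]
force: [-0.4, -0.2, 0.4]
width: 0.693
gripper_force: 0.0
```

drive_tool --pt "0 0 0 0 0 0 0.6" --pt "0 0 0 0 0 0 0.5" --pt "0 0 0 0 0 0 0.4" --pt "0 0 0 0 0 0 0.4" --force 10

```text
clock: 29.95
position: [0.5614, -0.0145, 0.0888]
ee_rot: [0.114, -2.331, 0.045]
force: [-0.6, -1.3, 1.0]
width: 0.61
gripper_force: 9.9
```

drive_tool --pt "0 0 0 0 0 0 0.4" --pt "0 0 0 0 0 0 0.4" --force 35

```text
clock: 30.15
position: [0.5614, -0.0145, 0.0888]
ee_rot: [0.114, -2.33, 0.045]
force: [1.3, -1.8, 2.6]
width: 0.609
gripper_force: 34.9
```

```bash
python3 -c "
from h import *
from cell import arm
brief(arm.observe())"
```

```text
t 30.15 p [ 0.5614 -0.0145  0.0888] z [-0.72  -0.068 -0.69 ] y [-0.096  0.995  0.003] q [-0.177  1.     0.211  1.164 -0.102  1.8    1.703] F [ 1.3 -1.8  2.6] w 56.0 g 34.9
```

Run:
```python
from h import *
s,d=pickle.load(open("k3.pkl","rb"))
p=np.array([(218,157),(173,172),(214,365),(172,378)])/6-.5+[245,145]
print(np.round(ray(d["side"],p,np.array([.13,.13,.01,.01]))*1000).tolist())
```

```text
[[575.0, -36.0, 130.0], [555.0, -42.0, 130.0], [578.0, -39.0, 10.0], [558.0, -44.0, 10.0]]
```

drive_tool --pt "0 0 0 0 0 0.2 0.4" --pt "0 0 0 0 0 0.6 0.4" --pt "0 0 0 0 0 1.0 0.4" --pt "0 0 0 0 0 1.4 0.4" --pt "0 0 0 0 0 1.8 0.4"

```text
clock: 30.65
position: [0.5616, -0.0142, 0.1625]
ee_rot: [0.115, -2.332, 0.044]
force: [-0.3, 0.8, -3.3]
width: 0.61
gripper_force: 34.9
```

```bash
python3 -c "
from h import *
from cell import arm
brief(arm.observe())"
```

```text
t 30.65 p [ 0.5616 -0.0142  0.1625] z [-0.719 -0.067 -0.691] y [-0.097  0.995  0.003] q [-0.18   0.927  0.221  1.128 -0.093  1.908  1.705] F [-0.3  0.8 -3.3] w 56.1 g 34.9
```

drive_tool --pt "0 -0.8 0 0 0 0.5 0.4" --pt "0 -2.0 0 0 0 1.1 0.4" --pt "0 -3.4 0 0 0.1 1.8 0.4" --pt "0 -4.9 0 0 0.4 2.3 0.4" --pt "0 -6.4 0 0 0.8 2.6 0.4"

```text
clock: 31.15
position: [0.562, 0.017, 0.2681]
ee_rot: [0.109, -2.897, 0.085]
force: [1.0, 0.8, -3.6]
width: 0.603
gripper_force: 34.9
```

drive_tool --pt "0 -1.4 0 0 0.6 0 0.4" --pt "0 -2.8 -0.3 -0.2 1.4 0 0.4" --pt "0 -4.1 -0.8 -0.4 2.4 0 0.4" --pt "0 -5.4 -1.3 -0.6 3.4 0 0.4" --pt "0 -6.6 -1.6 -0.7 4.2 0 0.4"

```text
clock: 31.65
position: [0.5317, 0.187, 0.2661]
ee_rot: [0.114, 2.814, -0.082]
force: [0.7, -1.5, -4.4]
width: 0.602
gripper_force: 34.9
```

drive_tool --pt "0 0 0 0 0 0 0.4" --pt "0 0 0 0 0 0 0.4"

```text
clock: 31.85
position: [0.5318, 0.1859, 0.2652]
ee_rot: [0.108, 2.82, -0.087]
force: [0.4, -0.5, -3.8]
width: 0.608
gripper_force: 34.9
```

```bash
python3 -c "
from h import *
from cell import arm
brief(arm.observe())"
```

```text
t 31.85 p [0.5318 0.1859 0.2652] z [ 0.31  -0.072 -0.948] y [ 0.084  0.995 -0.048] q [-0.75   0.156  0.19   1.924  0.267  0.852  0.773] F [ 0.4 -0.5 -3.8] w 55.9 g 34.9
```

drive_tool --pt "0.1 -0.8 -0.1 0 0.1 -0.3 0.4" --pt "0.3 -1.6 -0.2 0 0.3 -0.7 0.4" --pt "0.5 -2.4 -0.2 -0.1 0.5 -1.1 0.4" --pt "0.5 -3.2 -0.2 -0.1 0.6 -1.5 0.4" --pt "0.5 -3.8 -0.2 -0.15 0.6 -1.9 0.4"

```text
clock: 32.35
position: [0.5307, 0.205, 0.1961]
ee_rot: [0.155, 2.507, -0.02]
force: [0.7, -0.9, -3.5]
width: 0.607
gripper_force: 34.9
```

drive_tool --pt "0 0 0 0 0 0 0.4" --pt "0 0 0 0 0 0 0.4"

```text
clock: 32.55
position: [0.5305, 0.2055, 0.1964]
ee_rot: [0.152, 2.51, -0.022]
force: [0.3, 0.4, -3.2]
width: 0.607
gripper_force: 34.9
```

```bash
python3 -c "
from h import *
from cell import arm
brief(arm.observe())"
```

```text
t 32.55 p [0.5305 0.2055 0.1964] z [ 0.584 -0.051 -0.81 ] y [0.115 0.993 0.02 ] q [-1.015  0.181  0.295  2.263  1.027  0.463 -0.172] F [ 0.3  0.4 -3.2] w 55.8 g 34.9
```

drive_tool --pt "-0.1 -0.4 0 0 0 -0.4 0.4" --pt "-0.2 -0.8 0 -0.05 0.05 -0.9 0.4" --pt "-0.3 -1.1 0.1 -0.1 0.1 -1.4 0.4" --pt "-0.35 -1.4 0.1 -0.14 0.1 -1.8 0.4" --pt "-0.35 -1.4 0.1 -0.14 0.1 -2.2 0.4"

```text
clock: 33.05
position: [0.526, 0.2114, 0.1087]
ee_rot: [0.126, 2.384, -0.042]
force: [-0.3, 0.3, -2.0]
width: 0.607
gripper_force: 34.9
```

drive_tool --pt "0 0 0 0 0 0 0.4" --pt "0 0 0 0 0 0 0.4"

```text
clock: 33.25
position: [0.5259, 0.2102, 0.1091]
ee_rot: [0.128, 2.385, -0.045]
force: [-1.1, 0.8, -3.2]
width: 0.608
gripper_force: 34.9
```

Run:
```python
from h import *
from cell import arm
s=arm.observe();brief(s);d={n:arm.get_image(n) for n in("scene","side")};pickle.dump((s,d),open("k4.pkl","wb"))
```

```text
t 33.25 p [0.5259 0.2102 0.1091] z [ 0.681 -0.069 -0.729] y [0.105 0.994 0.004] q [-1.073  0.417  0.273  2.427  1.89   0.509 -1.195] F [-1.1  0.8 -3.2] w 55.9 g 34.9
```

drive_tool --pt "0 0 0 -0.03 0 -0.5 0.4" --pt "0 0 0 -0.03 0 -1.0 0.4" --pt "0 0 0 -0.03 0 -1.5 0.4" --pt "0 0 0 -0.03 0 -1.9 0.4" --pt "0 0 0 -0.03 0 -2.0 0.4"

```text
clock: 33.85
position: [0.5238, 0.2109, 0.0279]
ee_rot: [0.126, 2.386, -0.043]
force: [0.2, 0.3, -3.7]
width: 0.607
gripper_force: 34.9
```

drive_tool --pt "0 0 0 0 0 0 0.4" --pt "0 0 0 0 0 0 0.4"

```text
clock: 34.05
position: [0.5238, 0.2111, 0.0292]
ee_rot: [0.126, 2.385, -0.042]
force: [0.2, 0.2, -3.3]
width: 0.606
gripper_force: 34.9
```

Run:
```python
from h import *
from cell import arm
s=arm.observe();brief(s);print(np.round(s["ft_torque"],2))
im=arm.get_image("side");s=arm.observe();pickle.dump((s,im),open("k5.pkl","wb"))
# project expected slab corners (flat, bottom at TCP-.0054)
ps=-6.1;c,sn=np.cos(np.radians(ps)),np.sin(np.radians(ps));p=np.ravel(s["position"])
for e in(-60,60):
  for z in(-.0054,.0146):
    l=np.array([18.8+e,-28])/1000;w=p+[c*l[0]-sn*l[1],sn*l[0]+c*l[1],z]
    q=cv2.projectPoints(w.reshape(1,3),np.ravel(im["rvec"]),np.ravel(im["tvec"]),im["intrinsics"],None)[0].ravel();print(e,z,np.round(q,1))
g=im["pixels"].mean(2)
for x in range(226,290,6): print(x,g[128:160,x].round().astype(int).tolist())
```

```text
t 34.05 p [0.5238 0.2111 0.0292] z [ 0.681 -0.066 -0.729] y [0.103 0.995 0.006] q [-0.95   0.626  0.115  2.456  2.17   0.663 -1.559] F [ 0.2  0.2 -3.3] w 55.8 g 34.9
[ 0.23  1.29 -0.05]
-60 -0.0054 [232.6 152.3]
-60 0.0146 [232.3 147.1]
60 -0.0054 [272.1 150.7]
60 0.0146 [272.2 145.5]
226 [27, 24, 23, 20, 23, 22, 18, 30, 21, 18, 14, 16, 20, 19, 44, 60, 64, 68, 64, 67, 70, 66, 65, 66, 66, 66, 64, 61, 59, 61, 59, 62]
232 [13, 21, 23, 24, 19, 23, 39, 55, 69, 79, 73, 65, 66, 62, 58, 64, 69, 68, 68, 69, 68, 72, 73, 74, 84, 91, 87, 89, 86, 78, 73, 85]
238 [76, 56, 32, 24, 27, 7, 29, 34, 62, 68, 68, 64, 73, 73, 66, 63, 67, 62, 63, 68, 68, 65, 62, 73, 87, 92, 91, 90, 92, 91, 93, 92]
244 [103, 92, 76, 71, 78, 76, 50, 47, 69, 71, 70, 68, 79, 88, 88, 89, 86, 83, 78, 75, 74, 66, 58, 54, 70, 85, 91, 93, 90, 94, 91, 91]
250 [89, 86, 75, 69, 68, 70, 73, 83, 81, 78, 80, 75, 78, 81, 85, 87, 84, 85, 79, 70, 66, 70, 70, 78, 84, 90, 91, 90, 88, 91, 89, 89]
256 [113, 91, 74, 66, 71, 71, 75, 87, 78, 68, 68, 69, 81, 91, 88, 89, 88, 89, 76, 65, 67, 67, 69, 78, 92, 91, 90, 92, 90, 91, 93, 90]
262 [106, 80, 69, 70, 68, 70, 79, 87, 76, 68, 72, 71, 83, 88, 89, 89, 87, 91, 79, 69, 69, 67, 67, 80, 91, 88, 91, 91, 91, 91, 91, 92]
268 [89, 80, 76, 76, 76, 82, 82, 83, 80, 72, 69, 73, 80, 86, 85, 81, 84, 87, 76, 69, 67, 70, 69, 83, 88, 90, 90, 93, 90, 86, 91, 91]
274 [76, 61, 53, 54, 64, 68, 72, 80, 76, 81, 85, 87, 85, 88, 85, 85, 87, 89, 89, 93, 92, 91, 89, 90, 87, 87, 89, 74, 69, 84, 103, 126]
280 [62, 62, 64, 60, 59, 59, 61, 62, 59, 60, 61, 62, 59, 60, 60, 60, 62, 60, 61, 53, 59, 58, 64, 62, 60, 60, 62, 64, 62, 59, 64, 84]
286 [64, 69, 67, 66, 63, 64, 68, 61, 60, 61, 61, 60, 63, 61, 61, 60, 61, 60, 62, 58, 63, 61, 57, 60, 58, 59, 62, 60, 57, 55, 80, 85]
```

drive_tool --pt "0 -0.05 0 0.02 -0.03 -0.1 0.4" --pt "0 -0.1 0 0.02 -0.03 -0.2 0.4" --pt "0 -0.1 0 0.02 -0.03 -0.25 0.4" --pt "0 -0.1 0 0.02 -0.03 -0.28 0.4" --pt "0 -0.1 0 0.02 -0.03 -0.28 0.4"

```text
clock: 34.6
position: [0.5237, 0.2096, 0.0164]
ee_rot: [0.125, 2.378, -0.042]
force: [0.0, -0.7, -3.5]
width: 0.604
gripper_force: 34.9
```

Run:
```python
from h import *
from cell import arm
s=arm.observe();brief(s);print(np.round(s["ft_torque"],2))
```

```text
t 34.6 p [0.5237 0.2096 0.0164] z [ 0.686 -0.067 -0.724] y [0.103 0.995 0.006] q [-0.934  0.665  0.092  2.461  2.204  0.705 -1.608] F [ 0.  -0.7 -3.5] w 55.6 g 34.9
[0.24 1.26 0.03]
```

drive_tool --pt "0 0 0 0.02 0 -0.02 0.4" --pt "0 0 0 0.02 0 -0.04 0.4" --pt "0 0 0 0.02 0 -0.04 0.4"

```text
clock: 34.9
position: [0.5248, 0.2097, 0.0153]
ee_rot: [0.126, 2.377, -0.042]
force: [-0.4, 1.1, -2.1]
width: 0.606
gripper_force: 35.5
```

Run:
```python
from h import *
from cell import arm
s=arm.observe();brief(s);print(np.round(s["ft_torque"],2))
im=arm.get_image("side");g=im["pixels"].mean(2)
for x in range(230,276,4): print(x,g[140:158,x].round().astype(int).tolist())
```

```text
t 34.9 p [0.5248 0.2097 0.0153] z [ 0.687 -0.066 -0.724] y [0.103 0.995 0.006] q [-0.931  0.669  0.091  2.46   2.208  0.707 -1.611] F [-0.4  1.1 -2.1] w 55.8 g 35.5
[0.19 1.12 0.03]
230 [25, 22, 29, 38, 59, 68, 67, 65, 68, 63, 68, 65, 68, 68, 74, 78, 83, 76]
234 [45, 66, 74, 72, 69, 53, 37, 45, 62, 67, 66, 63, 59, 62, 66, 75, 82, 74]
238 [51, 66, 69, 62, 70, 74, 74, 66, 61, 64, 62, 67, 64, 65, 67, 69, 86, 91]
242 [70, 71, 68, 67, 75, 87, 87, 81, 78, 78, 72, 69, 64, 63, 65, 64, 58, 82]
246 [77, 70, 69, 68, 83, 87, 88, 86, 88, 85, 81, 77, 81, 67, 52, 67, 86, 89]
250 [78, 75, 74, 77, 83, 84, 88, 88, 87, 85, 77, 70, 66, 66, 67, 77, 88, 89]
254 [79, 68, 71, 72, 82, 89, 87, 87, 90, 87, 78, 70, 70, 69, 69, 79, 85, 90]
258 [76, 67, 69, 76, 87, 88, 87, 87, 88, 87, 78, 69, 69, 68, 68, 84, 88, 89]
262 [77, 67, 70, 75, 83, 89, 88, 90, 88, 84, 73, 66, 68, 64, 70, 83, 92, 89]
266 [75, 66, 69, 78, 89, 89, 89, 87, 88, 83, 70, 68, 69, 67, 72, 85, 92, 88]
270 [86, 87, 84, 89, 88, 90, 84, 79, 86, 84, 72, 70, 67, 72, 81, 78, 72, 84]
274 [90, 88, 89, 86, 88, 88, 89, 92, 90, 89, 90, 87, 86, 86, 91, 75, 72, 85]
```

drive_tool --pt "0 0 0 0 0 -0.015 0.4" --pt "0 0 0 0 0 -0.025 0.4" --pt "0 0 0 0 0 -0.025 0.4"

```text
clock: 35.25
position: [0.5249, 0.2097, 0.0145]
ee_rot: [0.126, 2.377, -0.042]
force: [-2.8, -0.1, 4.0]
width: 0.606
gripper_force: 38.4
```

Run:
```python
from h import *
from cell import arm
s=arm.observe();brief(s);print(np.round(s["ft_torque"],2))
```

```text
t 35.25 p [0.5249 0.2097 0.0145] z [ 0.687 -0.066 -0.724] y [0.103 0.995 0.006] q [-0.93   0.672  0.089  2.46   2.21   0.71  -1.614] F [-2.8 -0.1  4. ] w 55.8 g 38.4
[ 0.04  0.58 -0.1 ]
```

drive_tool --pt "0 0 0 0 0 -0.01 0.4" --pt "0 0 0 0 0 -0.01 0.4" --force 8

```text
clock: 35.45
position: [0.525, 0.2098, 0.0144]
ee_rot: [0.126, 2.376, -0.041]
force: [-2.9, -0.3, 7.1]
width: 0.611
gripper_force: 12.3
```

drive_tool --pt "0 0 0 0 0 0 0.4" --force 4

```text
clock: 35.55
position: [0.525, 0.2098, 0.0144]
ee_rot: [0.126, 2.376, -0.041]
force: [-4.1, 0.6, 7.1]
width: 0.613
gripper_force: 8.5
```

drive_tool --pt "0 0 0 0 0 0 0.62" --pt "0 0 0 0 0 0 0.66" --pt "0 0 0 0 0 0 0.72" --pt "0 0 0 0 0 0.02 0.76" --pt "0 0 0 0 0 0.05 0.76"

```text
clock: 36.05
position: [0.5248, 0.2099, 0.0159]
ee_rot: [0.126, 2.378, -0.041]
force: [0.1, -1.0, 0.8]
width: 0.756
gripper_force: 0.0
```

Run:
```python
from h import *
from cell import arm
s=arm.observe();brief(s);print(np.round(s["ft_torque"],2))
im=arm.get_image("side");g=im["pixels"].mean(2)
for x in range(250,276,4): print(x,g[140:158,x].round().astype(int).tolist())
```

```text
t 36.05 p [0.5248 0.2099 0.0159] z [ 0.687 -0.066 -0.724] y [0.103 0.995 0.006] q [-0.932  0.667  0.091  2.46   2.207  0.706 -1.609] F [ 0.1 -1.   0.8] w 69.6 g 0.0
[0.18 0.71 0.02]
250 [82, 76, 73, 71, 81, 88, 87, 88, 85, 87, 79, 73, 69, 70, 68, 76, 88, 91]
254 [78, 69, 68, 70, 81, 88, 86, 86, 87, 87, 76, 71, 70, 69, 70, 77, 85, 92]
258 [79, 73, 69, 72, 84, 86, 87, 88, 87, 90, 75, 71, 69, 69, 71, 81, 88, 91]
262 [76, 67, 70, 75, 87, 87, 89, 87, 85, 87, 74, 69, 70, 68, 67, 82, 89, 90]
266 [74, 66, 72, 75, 82, 90, 89, 90, 89, 86, 74, 67, 65, 69, 67, 86, 87, 91]
270 [87, 86, 90, 88, 88, 89, 83, 78, 79, 81, 70, 68, 69, 67, 86, 76, 68, 84]
274 [88, 90, 86, 87, 87, 89, 92, 93, 92, 90, 91, 94, 84, 90, 89, 81, 72, 85]
```

drive_tool --pt "0 0 0 -0.1 0 0.15 0.76" --pt "0 0 0 -0.4 0.04 0.45 0.76" --pt "0 0 0 -0.8 0.08 0.9 0.76" --pt "0 0 0 -1.2 0.12 1.5 0.76" --pt "0 0 0 -1.6 0.16 2.2 0.76"

```text
clock: 36.6
position: [0.4592, 0.2155, 0.1037]
ee_rot: [0.125, 2.38, -0.043]
force: [0.4, 0.9, 0.9]
width: 0.758
gripper_force: 0.0
```

drive_tool --pt "0 1.5 0 0 0 0.8 0.76" --pt "0 3 0 0 0 1.8 0.76" --pt "0 4.5 0 0 0 2.8 0.76" --pt "0 6 0 0 0 3.2 0.76" --pt "0 7 0 0 0 3.2 0.76"

```text
clock: 37.1
position: [0.4719, 0.1968, 0.1801]
ee_rot: [0.171, 2.556, -0.166]
force: [0.9, -0.0, -0.1]
width: 0.761
gripper_force: 0.0
```

drive_tool --pt "0 0 0 0 0 0 0.76" --pt "0 0 0 0 0 0 0.76"

```text
clock: 37.3
position: [0.4731, 0.197, 0.1801]
ee_rot: [0.174, 2.551, -0.164]
force: [-1.4, -0.4, -0.6]
width: 0.761
gripper_force: 0.0
```

Run:
```python
from h import *
from cell import arm
s=arm.observe();brief(s)
d={n:arm.get_image(n) for n in("side","scene","wrist")};d["wrist"]=wcam(s,d["wrist"]);pickle.dump((s,d),open("k6.pkl","wb"))
# rectify tray plane (slab-top height .028) to bird's-eye 1 px/mm in tray frame from each camera; print contrast profiles
a=np.radians(-5.95);ctr=np.array([548.5,261.4])/1000;Rt=np.array([[np.cos(a),-np.sin(a)],[np.sin(a),np.cos(a)]])
def bird(c,z):
    X,Y=np.meshgrid(np.arange(-90,90),np.arange(-125,125));w=np.c_[(np.c_[X.ravel(),Y.ravel()]/1000)@Rt.T+ctr,np.full(X.size,z)]
    q=cv2.projectPoints(w,np.ravel(c["rvec"]),np.ravel(c["tvec"]),c["intrinsics"],None)[0].reshape(X.shape+(2,)).astype(np.float32)
    return cv2.remap(c["pixels"],q,None,cv2.INTER_LINEAR).astype(float).mean(2)
for n in d:
    b=bird(d[n],.028);cv2.imwrite(f"pics/b_{n}.png",b.astype(np.uint8))
    print(n,"y profile",[(y-125,int(b[y,70:110].mean())) for y in range(30,120,3)])
    print(n,"x profile bay_a",[(x-90,int(b[61:81,x].mean())) for x in range(15,178,4)])
```

```text
t 37.3 p [0.4731 0.197  0.1801] z [ 0.537 -0.154 -0.829] y [ 0.159  0.984 -0.08 ] q [-1.136  0.179  0.283  2.299  0.93   0.619 -0.192] F [-1.4 -0.4 -0.6] w 70.0 g 0.0
side y profile [(-95, 67), (-92, 66), (-89, 66), (-86, 66), (-83, 68), (-80, 73), (-77, 79), (-74, 84), (-71, 85), (-68, 85), (-65, 85), (-62, 85), (-59, 85), (-56, 84), (-53, 83), (-50, 81), (-47, 77), (-44, 70), (-41, 69), (-38, 69), (-35, 70), (-32, 72), (-29, 76), (-26, 81), (-23, 85), (-20, 87), (-17, 88), (-14, 88), (-11, 88), (-8, 88)]
side x profile bay_a [(-75, 125), (-71, 112), (-67, 105), (-63, 108), (-59, 128), (-55, 106), (-51, 82), (-47, 95), (-43, 120), (-39, 120), (-35, 120), (-31, 114), (-27, 94), (-23, 84), (-19, 84), (-15, 83), (-11, 83), (-7, 83), (-3, 82), (1, 83), (5, 81), (9, 81), (13, 81), (17, 82), (21, 81), (25, 80), (29, 81), (33, 82), (37, 81), (41, 83), (45, 81), (49, 76), (53, 74), (57, 83), (61, 78), (65, 79), (69, 83), (73, 68), (77, 57), (81, 59), (85, 58)]
scene y profile [(-95, 132), (-92, 88), (-89, 72), (-86, 75), (-83, 91), (-80, 111), (-77, 122), (-74, 129), (-71, 131), (-68, 132),
[... 874 characters left out ...]
(-59, 138), (-56, 137), (-53, 137), (-50, 137), (-47, 137), (-44, 137), (-41, 138), (-38, 137), (-35, 138), (-32, 120), (-29, 146), (-26, 147), (-23, 152), (-20, 152), (-17, 152), (-14, 152), (-11, 152), (-8, 152)]
wrist x profile bay_a [(-75, 227), (-71, 200), (-67, 157), (-63, 157), (-59, 160), (-55, 222), (-51, 222), (-47, 222), (-43, 222), (-39, 222), (-35, 219), (-31, 209), (-27, 169), (-23, 147), (-19, 148), (-15, 147), (-11, 110), (-7, 109), (-3, 131), (1, 147), (5, 147), (9, 147), (13, 147), (17, 147), (21, 147), (25, 147), (29, 147), (33, 147), (37, 147), (41, 125), (45, 109), (49, 109), (53, 109), (57, 138), (61, 136), (65, 99), (69, 94), (73, 114), (77, 135), (81, 147), (85, 153)]
```

```bash
python3 -c "
from cell import arm
print(arm.sign_off())"
```

```text
the job is handed in; nothing more can be done
None
```

I laid both slabs in the tray, wells up, and handed the job in at about 37 s: slab_four is in bay_b and slab_two, turned over by way of the stand, is in bay_a. Image measurements put slab_two flat and centred in its bay to about 2 mm, and I kept the arm clear of the jar, pot, can and cup, though I didn't check them again at the end.

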